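Pack the sample carrier and close the transport case

ROBOT

A 6-joint arm with a two-finger parallel gripper is mounted at the origin on the work surface. World frame = base frame: x ahead of the robot, y to its left, z up, the work surface at z = 0. Lengths are in m, angles in rad, forces in N, time in s.
With the tool pointing down it reaches from about 0.325 to 0.9 m from the base axis. Payload 6.1 kg.
Tool frame: the origin (TCP) lies at the very end of the fingers, on their centre line; the grasp point (between the pads) lies 19 mm behind it; z points along the fingers, y is the line along which they close (so a half turn about z gives the same grasp; the last joint's range is limited). The gripper opens to 85 mm and grips with 20 to 120 N. Pads are 22 mm wide; open, the fingers measure 114 mm over their backs; the gripper's body (76 mm by 85 mm) begins 54 mm behind the grasp point. The pads swing forward as they close: fully open they stand 13 mm farther back than shut.
Start: joints at [1.096, 0.22, 1.526, -0, 1.395, -0.126], TCP at [0.214, 0.587, 0.231] pointing down, gripper open.
Joint ranges: [-2.98, 2.98], [-0.91, 2.08], [0.09, 2.57], [-1.24, 4.39], [0.2, 2.65], [-2.68, 2.68]. Speed limits (rad/s): [2.57, 2.57, 3.01, 3.14, 3.14, 3.14].

INTERFACE

Orientations are given as [roll, pitch, yaw] about the fixed x, y, z axes, in that order (R = Rz(yaw) Ry(pitch) Rx(roll)).
In Python, from workcell import r gives the robot as it stands.
- The arm moves only by the tool move_arm, never from a script. Its argument "targets" is a list of rows, each a list of 7 numbers: the opening, from -1 (shut) to 1 (fully open), then the shift along the tool's x, y, z in m, then the turn, a rotation vector about the tool's x, y, z in rad. In form: [[grip, dx, dy, dz, wx, wy, wz], ...]. A call has 1 to 20 rows; each row is the pose to reach, as a shift and turn from the pose commanded when the call began, along the tool's axes at that moment; what a row does not reach only later rows make up. A row lasts 1/8 s, in which the tool goes at most 62.5 mm and 10.7 degrees, less where a joint would pass 70% of its speed; a pose out of reach is approached as far as the arm can. A call with a gripper value outside its range is refused whole. The fingers move at their own pace and stop on an object; "force" is the grip in N (left out, the last holds). Time passes only in rows, so rows that repeat a pose let the fingers close. It gives the time, the measured TCP pose, the force, the opening and the grip force at its end, in the units of the state.
- r.state(): the state, without advancing time (a new reading comes with each control period).
- r.camera(name): name is "scene" or "top"; returns (picture, depth): 384x512x3 uint8, blue, green, red; 384x512 float32, m along the optical axis (not along the pixel's ray), 0 where there is no reading.
- r.camera_info(name): a dict with "fx", "fy", "cx", "cy" (pixels), "D" ([k1, k2, p1, p2, k3] as OpenCV has them; the pictures are not rectified), "pose" (4x4, takes a point from camera to world coordinates). Camera axes: x right, y down, z forward; pixel columns grow to the right and rows downward; lengths in m; the calibration is good to about 2 mm. A picture is of the moment at which its call begins. camera_info takes no time and is no camera call.
- r.close_job(): hands the job in; it is judged then, once.
The state is a dict: "time": time; "joint_positions": joint angles; "joint_vel": joint speeds; "effort": joint torques, N m; "tool_pos": TCP position; "tool_rot": TCP orientation; "contact_force": force on the tool from outside, world axes, zero at the start; "moment": the same for the moment, N m; "gripper_width": finger opening in m; "finger_force": force on a finger pad.
Only numpy, scipy, OpenCV 4.12 (cv2) and the standard library are available. Lean on these libraries where they do the work, as an engineer would, in place of code of your own. Each camera call takes 0.05 s, during which the arm holds its last target. There are 200 camera calls.

TASK

Pack the white sample carrier with the yellow band for transport: lift the case's lid open until it rests back on its stop, lay the carrier flat on the floor of the case's dark bed, then lower the lid fully shut without letting it slam, and last of all swing the red clamp down flat onto the lid. The carrier has to lie on one of its broad windowed faces or the lid will not shut. Leave the blue cold pack and everything else on the bench where it stands.

Things in the scene. Friction and masses are not known exactly. Their poses are not given: they have to be found in the camera images.
- case: Blue hard-shell case fixed to the bench, 136 (x) x 180 (y) x 58 mm high without lid. Origin: centre of its underside; x to the hinge side, y to the clamp end, z up. Walls 6, floor 8 mm. A dark bed 36 mm high inside leaves a channel 66 (x) by 152 mm (y) for the carrier, and across its middle a finger cut-out 60 mm wide (y) by 124 mm (x), both down to the floor.
- case_in (a point): Centre of the case's inner floor, axes as the case's. The carrier's middle ends 20 mm above this point.
- lid (a joint): Lid angle in rad: 0 shut, 1.75 resting on its stop, just past upright. Hinged along case y. It falls under its own weight (0.25 kg) on either side of upright.
- lid_hinge (a point): Centre of the lid's hinge line, 72 mm in case +x and 64 mm above the case's origin; turns with the lid.
- lid_handle (a point): Centre of the lid's white bar handle: round bar 10 mm thick, 90 mm long along case y, its axis 32 mm above the lid's top face; when shut it lies 120 mm in case -x from the hinge line and 38 mm above it. The lid's free edge is 22 mm farther from the hinge than the bar. Pale lid 140 x 184 x 12 mm.
- clamp (a joint): Angle of the red clamp lever in rad: 0 flat on the lid, about 1.57 upright, 2.1 leaning outward at the end of its travel. Stays where it is left (friction; about 1 N at the tip). Hinged along case x at the case's +y end.
- clamp_hinge (a point): The clamp's hinge axis, 102 mm in case +y and 64 mm above the case's origin.
- clamp_tip (a point): Middle of the clamp's outer face near its free end, 65 mm from the hinge; when down it lies at 37 mm case +y, 80 mm above the case's origin, pointing inward over the lid. Lever 26 mm wide, 8 mm thick.
- carrier: Sealed white sample carrier, rigid box 40 (x) x 56 (y) x 140 mm (z), about 0.3 kg, with a yellow band near its top end and clear windows with red-capped tubes on its two broad (x) faces. Starts standing in one bay of the stand. Origin: centre of its underside when standing; z along its length.
- carrier_mid (a point): Middle of the carrier, 70 mm along z from its origin; axes as the carrier's.
- stand: Fixed two-bay aluminium stand, base 100 (x) x 210 (y) x 10 mm; bays centred 52.5 mm either side in y, each a pocket 50 x 66 mm with white rims up to 28 mm above the bench; rear rail at x = +47 mm, up to 65 mm high. Origin: centre of its underside.
- cold_pack: Blue cold pack 36 x 58 x 128 mm standing in the stand's other bay; not to be moved. Origin: centre of its underside.
- spray: Disinfectant bottle, 60 mm across, 150 mm tall, behind the stand; bystander. Origin: centre of its underside.
- jar: Amber jar with red cap, 64 mm across, 75 mm tall, beyond the case; bystander. Origin: centre of its underside.
- dish: Steel bowl 100 mm across, 35 mm tall, on the robot's side of the case; bystander. Origin: centre of its underside.
- glove_box: Pale cardboard glove box 75 x 130 x 50 mm, on the robot's side of the stand; bystander. Origin: centre of its underside.
- timer: Grey bench timer 70 x 100 x 28 mm in the middle of the bench, towards the back; bystander. Origin: centre of its underside.

How it is judged:
By the outcome, as a careful person would: the job done as asked, in the order asked, and still so for the second after the job is handed in, with the robot touching nothing.
It also fails if it takes over 72 s, if anything falls off the work surface, if the arm or the gripper's body presses on something with over 40 N, if the wrist force passes 120 N, or if a joint passes its speed limit or range.

## Working session

There is one attempt and no reset: what is moved stays moved. The work goes in short steps, Python scripts to look and compute and a tool call to move; the robot and the scene stay as the last step left them, time stands still between calls to the robot, and variables do not carry over. Pictures are saved under pics/ and viewed, at most 14 in all, crops included, and the job is handed in when it is done.

Besides the shell and the picture viewer there is one more tool, called by a JSON object that holds its "api" and its "payload". move_arm: Moves the arm, as the interface text tells. Its arguments: {"type":"object","properties":{"targets":{"type":"array","items":{"type":"array","items":{"type":"number"}}},"force":{"type":"number"}},"required":["targets"]}

```bash
ls; mkdir -p pics; python3 - <<'E'
from workcell import r
import cv2,numpy as np
for n in("scene","top"):
    p,d=r.camera(n); cv2.imwrite(f"pics/{n}0.png",p); np.save(f"pics/{n}0.npy",d); i=r.camera_info(n); print(n,i)
print(r.state())
E
```

```text
pics
scene {'fx': 370.3962718510065, 'fy': 370.3962718510065, 'cx': 253.59396901682234, 'cy': 189.37364870963526, 'D': array([-0.11400609,  0.        ,  0.        ,  0.        ,  0.        ]), 'pose': array([[-0.52525833,  0.71587036, -0.46003621,  1.01203602],
       [ 0.85083944,  0.45025574, -0.27081731,  0.3122158 ],
       [ 0.01326386, -0.533666  , -0.84559131,  0.96186473],
       [ 0.        ,  0.        ,  0.        ,  1.        ]])}
top {'fx': 365.83987821544076, 'fy': 365.83987821544076, 'cx': 246.96666119893794, 'cy': 187.3611151589595, 'D': array([0.03367962, 0.        , 0.        , 0.        , 0.        ]), 'pose': array([[ 0.0031859 , -0.99803152,  0.06263333,  0.45457921],
       [-0.99986561, -0.00418649, -0.01585051,  0.03660673],
       [ 0.01608152, -0.06257441, -0.99791073,  1.24940571],
       [ 0.        ,  0.        ,  0.        ,  1.        ]])}
{'time': 0.1, 'joint_positions': array([ 1.09589947e+00,  2.21146940e-01,  1.52748515e+00,  1.53908655e-06,
        1.39470391e+00, -1.26110217e-01]), 'joint_vel': array([-0.00013246, -0.00172668, -0.00393926,  0.00065776,  0.00103882,
       -0.00013785]), 'effort': array([ 7.48413640e-04, -4.98241425e+01, -3.90544868e+01, -9.86825376e-05,
        5.75485712e-03,  2.83900881e-06]), 'tool_pos': array([0.21335923, 0.58688094, 0.23031495]), 'tool_rot': array([-3.13986334e+00, -2.20774143e-04,  2.79280555e+00]), 'contact_force': array([-0.122491  ,  1.28323655, -0.50250076]), 'moment': array([-0.0048864 ,  0.01706114,  0.02742144]), 'finger_force': 0.0, 'gripper_width': 0.08502107185603881}
```

View pics/scene0.png

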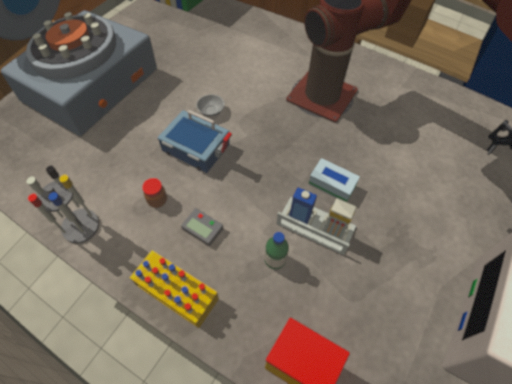

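View pics/top0.png

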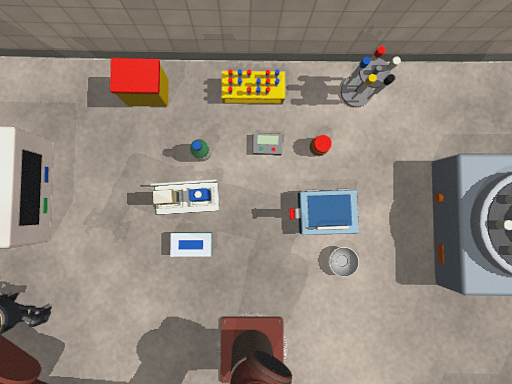

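The scene view shows the case at (195,140), handle toward the robot, and the red clamp at (226,137). The carrier is at (341,212), nearer the rail end, beside the blue pack at (303,205). The top view shows the case at (328,212), the clamp at (293,213), the carrier at (163,197) and the cold pack at (199,195).

```bash
cat > h.py <<'E'
import cv2,numpy as np
from workcell import r
def cloud(n,d):
    """world xyz per pixel"""
    i=r.camera_info(n); K=np.array([[i['fx'],0,i['cx']],[0,i['fy'],i['cy']],[0,0,1]])
    u,v=np.meshgrid(np.arange(512.),np.arange(384.))
    q=cv2.undistortPoints(np.stack([u,v],-1).reshape(-1,1,2),K,i['D']).reshape(384,512,2)
    c=np.dstack([q*d[...,None],d])
    return c@i['pose'][:3,:3].T+i['pose'][:3,3]
def look(n,tag):
    p,d=r.camera(n); cv2.imwrite(f"pics/{tag}.png",p); return p,cloud(n,d)
def rect(P):
    """min-area rect of xy points (mm)"""
    (c,s,a)=cv2.minAreaRect((P[:,:2]*1000).astype(np.float32)); return np.round(c,1),np.round(s,1),round(a,1)
E
python3 - <<'E'
from h import *
P={}
for n in("scene","top"):
    p=cv2.imread(f"pics/{n}0.png");P[n]=p
    w=cloud(n,np.load(f"pics/{n}0.npy"))
    h=cv2.cvtColor(p,cv2.COLOR_BGR2HSV)
    x,y,z=w[...,0],w[...,1],w[...,2]
    print(n)
    def rep(k,m):
        q=w[m]; 
        if len(q)>5: print(k,len(q),rect(q),'z',np.round(np.percentile(q[:,2],[2,50,98]),3))
    # case region: y<-0.05
    rc=(x>.3)&(x<.55)&(y<-.05)&(y>-.36)
    rep('case lidtop z.06-.085',rc&(z>.058)&(z<.085)&(h[...,0]>90)&(h[...,0]<125))
    rep('case all blue',rc&(z>.02)&(h[...,0]>90)&(h[...,0]<125)&(h[...,1]>60))
    rep('handle',rc&(z>.09)&(h[...,1]<90))
    rep('clamp',rc&((h[...,0]<8)|(h[...,0]>172))&(h[...,1]>130)&(z>.03))
    rs=(x>.3)&(x<.6)&(y>.08)&(y<.4)
    rep('carrier top',rs&(z>.13)&~((h[...,0]>95)&(h[...,0]<130)&(h[...,1]>120))&(x<.5))
    rep('pack top',rs&(z>.12)&(h[...,0]>95)&(h[...,0]<130)&(h[...,1]>120)&(x<.5))
    rep('stand z>.015',rs&(z>.015)&(z<.035))
    rep('rail',rs&(z>.05)&(z<.075))
    rep('dish',(x>.2)&(x<.4)&(y<-.1)&(y>-.4)&(z>.012)&(z<.05)&(h[...,1]<60))
    rep('bench',rc&(z<.01))
a=cv2.resize(P['scene'][90:185,140:250],None,fx=3.5,fy=3.5,interpolation=2)
b=cv2.resize(P['scene'][150:255,265:370],None,fx=3.5,fy=3.5,interpolation=2)
c=cv2.resize(P['top'][175:260,270:370],None,fx=3,fy=3,interpolation=2)
d=cv2.resize(P['top'][170:260,140:230],None,fx=3,fy=3,interpolation=2)
o=np.zeros((600,800,3),np.uint8)
for im,(Y,X) in((a,(0,0)),(b,(0,400)),(c[:230],(370,0)),(d[:230],(370,400))):
    im=im[:600-Y,:800-X];o[Y:Y+im.shape[0],X:X+im.shape[1]]=im
cv2.imwrite("pics/crops.png",o)
E
```

```text
scene
case lidtop z.06-.085 1923 (array([ 455.6, -244.4]), array([144.6, 185.1]), 2.6) z [0.065 0.071 0.075]
case all blue 1337 (array([ 461.6, -238.7]), array([119. , 168.8]), 1.3) z [0.023 0.072 0.076]
handle 105 (array([ 417.9, -202. ]), array([180.2,  36.6]), 73.3) z [0.091 0.106 0.111]
clamp 38 (array([ 449.2, -112.4]), array([15.9, 30.1]), 71.4) z [0.102 0.135 0.138]
carrier top 189 (array([488.6, 222.1]), array([ 23.8, 161. ]), 0.7) z [0.13  0.15  0.154]
pack top 37 (array([493.9, 169.1]), array([12.7, 52.1]), 2.7) z [0.126 0.13  0.133]
stand z>.015 462 (array([431.8, 217.5]), array([235. , 207.2]), 4.2) z [0.016 0.027 0.034]
rail 1171 (array([426.6, 216.5]), array([248.6, 208.4]), 3.8) z [0.05  0.053 0.072]
dish 327 (array([ 332.9, -262. ]), array([218.4,  92.3]), 39.6) z [0.013 0.026 0.038]
bench 2976 (array([ 425., -205.]), array([309.9, 249.9]), 90.0) z [-0.003  0.001  0.006]
top
case lidtop z.06-.085 2340 (array([ 450.7, -246.7]), array([139.8, 183.8]), 2.2) z [0.066 0.072 0.077]
case all blue 1611 (array([ 450.6, -246.4]), array([137.7, 180.9]), 2.2) z [0.043 0.072 0.077]
handle 103 (array([ 407.3, -203.6]), array([185.9,  21.2]), 83.3) z [0.101 0.107 0.111]
clamp 56 (array([ 446.8, -121.7]), array([24.9, 30.4]), 88.9) z [0.068 0.134 0.139]
carrier top 185 (array([488. , 230.9]), array([ 24.1, 138.8]), 0.4) z [0.134 0.15  0.155]
pack top 74 (array([491.7, 168.5]), array([12.4, 55.5]), 0.2) z [0.124 0.13  0.135]
stand z>.015 331 (array([422. , 214.6]), array([243.6, 208.8]), 4.9) z [0.015 0.027 0.033]
rail 827 (array([428.5, 222.8]), array([245.5, 206.6]), 0.9) z [0.05  0.053 0.068]
dish 499 (array([ 331.8, -264.9]), array([209.5,  97. ]), 40.3) z [0.012 0.023 0.039]
bench 3851 (array([ 425. , -205.6]), array([248.7, 309.5]), 0.3) z [-0.004  0.001  0.006]
```

View pics/crops.png

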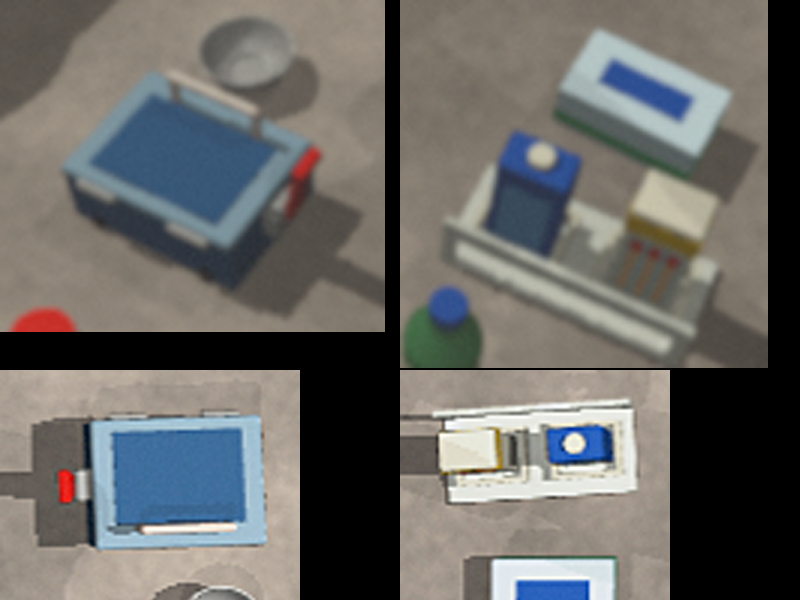

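The crops show the lid shut with its bar on the robot side. The clamp leans outward at the left (+y) end. The carrier's broad faces point ±x, and its yellow band is up.

```bash
cat >> h.py <<'E'
from scipy.spatial.transform import Rotation as Ro
CASE=np.array([.4507,-.2467,0.]); YAW=.038
def case(x,y,z): return CASE+Ro.from_euler('z',YAW).apply([x,y,z])
def tool(phi=YAW,tilt=0.,ax='x'):
    """tool down, closing axis at world angle phi, then tilted about a case axis"""
    return Ro.from_euler('z',YAW)*Ro.from_euler(ax,tilt)*Ro.from_euler('z',phi-YAW+np.pi/2)*Ro.from_euler('x',np.pi)
def rows(ps):
    """ps: (grip,pos,Rotation) -> rows in present tool axes"""
    s=r.state(); R0=Ro.from_euler('xyz',s['tool_rot']); o=[]
    for g,p,R in ps:
        o.append([g]+[round(float(v),3) for v in (*R0.inv().apply(np.array(p)-s['tool_pos']),*(R0.inv()*R).as_rotvec())])
        print(str(o[-1])+',')
    return o
def bar(a,up=0.):
    """TCP with the lid's bar at the grasp point, lid at angle a"""
    t=np.arctan2(.038,-.120)-a; L=np.hypot(.038,.12)
    return case(.072+L*np.cos(t),0,.064+L*np.sin(t)-.019+up)
E
python3 - <<'E'
from h import *
for n in("scene","top"):
    p=cv2.imread(f"pics/{n}0.png"); w=cloud(n,np.load(f"pics/{n}0.npy")); h=cv2.cvtColor(p,cv2.COLOR_BGR2HSV)
    x,y,z=w[...,0],w[...,1],w[...,2]; blue=(h[...,0]>95)&(h[...,0]<130)&(h[...,1]>120)
    def rep(k,m): print(n,k,m.sum(),rect(w[m]),'z',np.round(np.median(w[m][:,2]),3))
    s=(x>.4)&(x<.65)&(y>.05)&(y<.4)
    rep('carrier',s&(z>.145)&(z<.16)&~blue&(x<.54)&(y>.2))
    rep('pack',s&(z>.122)&(z<.135)&blue)
    rep('stand',s&(z>.02)&(z<.033))
    rep('rail',s&(z>.058)&(z<.07)&(h[...,1]<60))
    rep('handle',(z>.1)&(z<.112)&(x>.37)&(x<.45)&(y<-.17)&(y>-.34))
    g=(x>.2)&(x<.42)&(y>.05)&(y<.35)&(z>.04)&(z<.06);rep('glove',g)
rows([(1,[.36,.35,.27],tool(.7)),(1,[.42,.1,.25],tool(.35)),(-.4,bar(0,.06),tool()),(-.4,bar(0),tool())])
E
```

```text
scene carrier 305 (array([496.9, 275.1]), array([41.3, 54.8]), 2.6) z 0.15
scene pack 166 (array([505.3, 170.2]), array([35.6, 55.5]), 2.7) z 0.13
scene stand 254 (array([519.1, 225.2]), array([167.1, 202.6]), 40.9) z 0.028
scene rail 284 (array([519.7, 222.7]), array([ 62. , 208.3]), 3.8) z 0.065
scene handle 88 (array([ 403.7, -245.6]), array([11.2, 92.9]), 1.7) z 0.107
scene glove 969 (array([344.1, 201.1]), array([129.1,  80.1]), 89.8) z 0.051
top carrier 246 (array([495.6, 273.7]), array([40.2, 55.8]), 4.7) z 0.15
top pack 161 (array([565.8, 177.6]), array([162.2,  55.6]), 7.8) z 0.13
top stand 241 (array([536.2, 223. ]), array([165.3, 205.7]), 14.8) z 0.028
top rail 151 (array([531.9, 203.4]), array([137.4, 210.3]), 30.3) z 0.065
top handle 100 (array([ 402.2, -248.4]), array([ 9.5, 96.7]), 0.6) z 0.107
top glove 974 (array([343.5, 201.2]), array([ 74.6, 130.5]), 0.1) z 0.051
[1, -0.219, -0.173, -0.039, -0.002, 0.0, 0.522],
[1, -0.361, -0.387, -0.019, -0.002, 0.001, 0.872],
[-0.4, -0.463, -0.72, 0.088, -0.002, 0.001, 1.184],
[-0.4, -0.464, -0.72, 0.148, -0.002, 0.001, 1.184],
```

{"api": "move_arm", "payload": {"targets": [[1,-0.219,-0.173,-0.039,0,0,0.522],[1,-0.219,-0.173,-0.039,0,0,0.522],[1,-0.219,-0.173,-0.039,0,0,0.522],[1,-0.219,-0.173,-0.039,0,0,0.522],[1,-0.361,-0.387,-0.019,0,0,0.872],[1,-0.361,-0.387,-0.019,0,0,0.872],[1,-0.361,-0.387,-0.019,0,0,0.872],[-0.4,-0.361,-0.387,-0.019,0,0,0.872],[-0.4,-0.463,-0.72,0.088,0,0,1.184],[-0.4,-0.463,-0.72,0.088,0,0,1.184],[-0.4,-0.463,-0.72,0.088,0,0,1.184],[-0.4,-0.463,-0.72,0.088,0,0,1.184],[-0.4,-0.463,-0.72,0.088,0,0,1.184],[-0.4,-0.463,-0.72,0.088,0,0,1.184],[-0.4,-0.463,-0.72,0.088,0,0,1.184],[-0.4,-0.463,-0.72,0.088,0,0,1.184]]}}

```text
time: 2.1
tool_pos: [0.4017, -0.2485, 0.1422]
tool_rot: [-3.14, -0.002, 1.606]
contact_force: [-0.1, -0.2, 0.6]
gripper_width: 0.0257
finger_force: 0.0
```

```bash
python3 - <<'E'
from h import *
s=r.state();print(s['time'],s['tool_pos'],s['tool_rot'],s['gripper_width'],s['joint_positions'])
rows([(-.4,bar(0),tool())])
E
```

```text
2.1 [ 0.4016814  -0.24848569  0.14222483] [-3.13991855e+00 -1.57896169e-03  1.60568025e+00] 0.02565513348214987 [-7.21181818e-01 -6.25977734e-02  2.00107521e+00  2.32540253e-07
  1.20541646e+00 -7.56067144e-01]
[-0.4, -0.0, 0.001, 0.059, -0.002, -0.002, -0.003],
```

{"api": "move_arm", "payload": {"targets": [[-0.4,0,0.001,0.03,0,0,0],[-0.4,0,0.001,0.059,0,0,0],[-0.4,0,0.001,0.059,0,0,0],[-1,0,0.001,0.059,0,0,0],[-1,0,0.001,0.059,0,0,0],[-1,0,0.001,0.059,0,0,0]], "force": 25}}

```text
time: 2.85
tool_pos: [0.4032, -0.247, 0.0852]
tool_rot: [-3.14, -0.0, 1.609]
contact_force: [-4.9, 2.0, 0.2]
gripper_width: 0.0089
finger_force: 25.2
```

```bash
python3 - <<'E'
from h import *
s=r.state();print(s['time'],s['tool_pos'],s['contact_force'],s['gripper_width'],s['finger_force'],bar(0))
rows([(-1,bar(a)-bar(0)+s['tool_pos'],tool()) for a in np.linspace(0,1.73,21)[1:]])
E
```

```text
2.85 [ 0.40316771 -0.24698771  0.08518832] [-4.93190445  1.99346605  0.1851483 ] 0.008891811422218295 25.18644690513611 [ 0.40273465 -0.24852356  0.083     ]
[-1, 0.0, 0.004, -0.01, -0.001, -0.0, 0.0],
[-1, 0.0, 0.008, -0.02, -0.001, -0.0, 0.0],
[-1, 0.0, 0.014, -0.03, -0.001, -0.0, 0.0],
[-1, 0.0, 0.02, -0.038, -0.001, -0.0, 0.0],
[-1, 0.0, 0.027, -0.047, -0.001, -0.0, 0.0],
[-1, 0.0, 0.035, -0.055, -0.001, -0.0, 0.0],
[-1, 0.0, 0.043, -0.062, -0.001, -0.0, 0.0],
[-1, 0.0, 0.052, -0.068, -0.001, -0.0, 0.0],
[-1, 0.0, 0.061, -0.073, -0.001, -0.0, 0.0],
[-1, 0.0, 0.071, -0.078, -0.001, -0.0, 0.0],
[-1, -0.0, 0.081, -0.082, -0.001, -0.0, 0.0],
[-1, -0.0, 0.092, -0.085, -0.001, -0.0, 0.0],
[-1, -0.0, 0.102, -0.087, -0.001, -0.0, 0.0],
[-1, -0.0, 0.113, -0.088, -0.001, -0.0, 0.0],
[-1, -0.0, 0.124, -0.088, -0.001, -0.0, 0.0],
[-1, -0.0, 0.135, -0.087, -0.001, -0.0, 0.0],
[-1, -0.0, 0.146, -0.085, -0.001, -0.0, 0.0],
[-1, -0.0, 0.156, -0.083, -0.001, -0.0, 0.0],
[-1, -0.0, 0.167, -0.079, -0.001, -0.0, 0.0],
[-1, -0.0, 0.176, -0.075, -0.001, -0.0, 0.0],
```

{"api": "move_arm", "payload": {"targets": [[-1,0,0.004,-0.01,0,0,0],[-1,0,0.008,-0.02,0,0,0],[-1,0,0.014,-0.03,0,0,0],[-1,0,0.02,-0.038,0,0,0],[-1,0,0.027,-0.047,0,0,0],[-1,0,0.035,-0.055,0,0,0]]}}

```text
time: 3.6
tool_pos: [0.4372, -0.2458, 0.1412]
tool_rot: [-3.137, -0.001, 1.609]
contact_force: [-13.2, 3.2, 8.2]
gripper_width: 0.0092
finger_force: 25.1
```

```bash
python3 - <<'E'
from h import *
s=r.state();print(s['time'],s['tool_pos'],s['contact_force'],s['gripper_width'],s['finger_force'])
p,w=look("scene","s1"); cv2.imwrite("pics/s1c.png",cv2.resize(p[60:200,120:280],None,fx=3.5,fy=3.5))
E
```

```text
3.6 [ 0.43715697 -0.24575882  0.14121059] [-13.2090304    3.20048277   8.20114001] 0.009204866434122907 25.06451278924942
```

View pics/s1c.png

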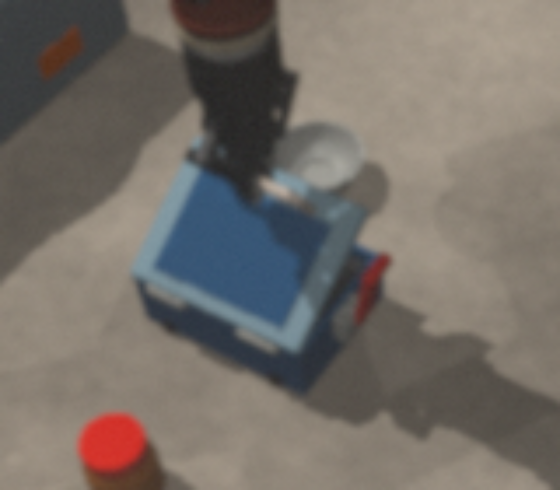

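The lid is partly open, with the bar held between the fingers at crop (265,190). I'll continue along the arc from the measured point.

```bash
cat >> h.py <<'E'
def swing(das,hinge=(.072,.064),off=.019):
    """TCP points with the held bar turned about the lid hinge by das (opening positive)"""
    p=r.state()['tool_pos']; q=Ro.from_euler('z',-YAW).apply(p-CASE)
    v=complex(q[0]-hinge[0],q[2]+off-hinge[1])
    print('lid angle now',np.arctan2(.038,-.12)-np.angle(v),'radius',abs(v))
    return [case(hinge[0]+(v*np.exp(-1j*d)).real,q[1],hinge[1]-off+(v*np.exp(-1j*d)).imag) for d in das]
E
python3 - <<'E'
from h import *
rows([(-1,p,tool()) for p in swing(np.arange(1,9)*.1)])
E
```

```text
lid angle now 0.5528234109250723 radius 0.12877917889729606
[-1, 0.0, 0.01, -0.008, -0.002, -0.001, 0.0],
[-1, 0.0, 0.021, -0.015, -0.002, -0.001, 0.0],
[-1, -0.0, 0.033, -0.021, -0.002, -0.001, 0.0],
[-1, -0.0, 0.045, -0.025, -0.002, -0.001, 0.0],
[-1, -0.0, 0.057, -0.028, -0.002, -0.001, 0.0],
[-1, -0.0, 0.07, -0.031, -0.002, -0.001, 0.0],
[-1, -0.0, 0.083, -0.031, -0.002, -0.001, 0.0],
[-1, -0.0, 0.095, -0.031, -0.002, -0.001, 0.0],
```

{"api": "move_arm", "payload": {"targets": [[-1,0,0.01,-0.008,0,0,0],[-1,0,0.021,-0.015,0,0,0],[-1,0,0.033,-0.021,0,0,0],[-1,0,0.045,-0.025,0,0,0],[-1,0,0.057,-0.028,0,0,0],[-1,0,0.07,-0.031,0,0,0]]}}

```text
time: 4.4
tool_pos: [0.5098, -0.2433, 0.1724]
tool_rot: [3.14, 0.001, 1.609]
contact_force: [-1.8, 1.9, 3.2]
gripper_width: 0.009
finger_force: 25.9
```

```bash
python3 - <<'E'
from h import *
rows([(-1,p,tool()) for p in swing(np.arange(1,8)*.1)])
E
```

```text
lid angle now 1.1642676867470818 radius 0.1280784560983104
[-1, -0.0, 0.013, -0.001, 0.002, 0.001, 0.0],
[-1, -0.0, 0.026, 0.0, 0.002, 0.001, 0.0],
[-1, -0.0, 0.038, 0.002, 0.002, 0.001, 0.0],
[-1, -0.0, 0.051, 0.005, 0.002, 0.001, 0.0],
[-1, -0.0, 0.063, 0.01, 0.002, 0.001, 0.0],
[-1, -0.0, 0.074, 0.015, 0.002, 0.001, 0.0],
[-1, -0.0, 0.085, 0.022, 0.002, 0.001, 0.0],
```

{"api": "move_arm", "payload": {"targets": [[-1,0,0.013,-0.001,0,0,0],[-1,0,0.026,0,0,0,0],[-1,0,0.038,0.002,0,0,0],[-1,0,0.051,0.005,0,0,0],[-1,0,0.063,0.01,0,0,0],[-1,0,0.067,0.0115,0,0,0],[-1,0,0.067,0.0115,0,0,0]]}}

```text
time: 5.28
tool_pos: [0.5759, -0.241, 0.1598]
tool_rot: [-3.14, 0.0, 1.609]
contact_force: [-3.6, 4.3, 10.9]
gripper_width: 0.0087
finger_force: 48.5
```

```bash
python3 - <<'E'
from h import *
rows([(-1,p,tool()) for p in swing(np.arange(-1,3)*.03)])
E
```

```text
lid angle now 1.698922517954653 radius 0.12654238560304518
[-1, 0.0, -0.003, -0.002, -0.001, 0.0, 0.001],
[-1, 0.0, 0.0, 0.0, -0.001, 0.0, 0.001],
[-1, -0.0, 0.003, 0.002, -0.001, 0.0, 0.001],
[-1, -0.0, 0.007, 0.003, -0.001, 0.0, 0.001],
```

{"api": "move_arm", "payload": {"targets": [[-0.6,0,0.001,0.0,0,0,0],[-0.55,0,0.001,0,0,0,0],[-0.55,0,0.001,0,0,0,0]]}}

```text
time: 5.65
tool_pos: [0.578, -0.241, 0.1606]
tool_rot: [3.139, 0.001, 1.609]
contact_force: [0.1, 4.4, 11.1]
gripper_width: 0.0193
finger_force: 15.1
```

```bash
python3 - <<'E'
from h import *
s=r.state();print(s['tool_pos'],s['contact_force'],s['gripper_width'],s['finger_force'],s['joint_positions'])
p,w=look("scene","s2"); p2,w2=look("top","t2")
cv2.imwrite("pics/s2c.png",np.hstack([cv2.resize(p[60:200,120:240],None,fx=3.3,fy=3.3),cv2.resize(p2[140:280,270:390],None,fx=3.3,fy=3.3)]))
E
```

```text
[ 0.57804935 -0.2409593   0.16056898] [ 0.10820467  4.44707016 11.06195256] 0.019320922319035077 15.132306993473321 [-5.21124054e-01  2.77843696e-01  1.59399848e+00  6.60781825e-04
  1.26718501e+00 -5.59428261e-01]
```

View pics/s2c.png

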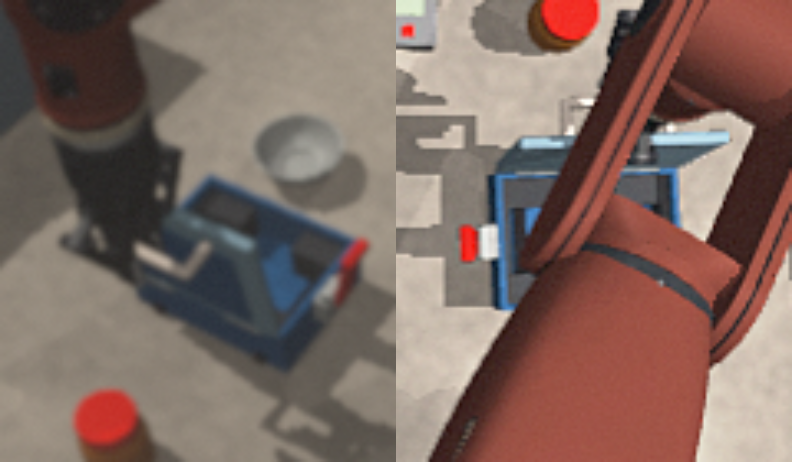

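The lid stands open past upright. The handle is at scene crop (175,260), still between the fingers, so I'll back out upward carefully.

{"api": "move_arm", "payload": {"targets": [[-0.5,0,0,-0.004,0,0,0],[-0.5,0,0,-0.012,0,0,0],[-0.5,0,0,-0.012,0,0,0]]}}

```text
time: 6.12
tool_pos: [0.577, -0.2414, 0.1713]
tool_rot: [3.14, 0.001, 1.609]
contact_force: [0.5, -0.0, 0.3]
gripper_width: 0.0213
finger_force: 0.2
```

```bash
cat >> h.py <<'E'
def fwd(psi,th):
    """tool ahead along world angle psi, th below level, closing axis level and to the left"""
    z=np.array([np.cos(th)*np.cos(psi),np.cos(th)*np.sin(psi),-np.sin(th)]); y=np.array([-np.sin(psi),np.cos(psi),0])
    return Ro.from_matrix(np.column_stack([np.cross(y,z),y,z]))
CAR=np.array([.496,.2745,.08]); PSI=.06; TH=np.radians(25)
G=fwd(PSI,TH); GP=CAR-.006*np.array([np.cos(PSI),np.sin(PSI),0])+.019*G.apply([0,0,1])
E
python3 - <<'E'
from h import *
s=r.state();p=s['tool_pos'];R=Ro.from_euler('xyz',s['tool_rot'])
m=Ro.from_rotvec(.5*(G*R.inv()).as_rotvec())*R
print(GP,(R.inv()*G).magnitude())
rows([(.7,p+[-.03,0,.1],R),(.7,[.47,0.0,.30],m),(.7,[GP[0]-.01,GP[1],.23],G),(.7,GP+[0,0,.09],G)])
E
```

```text
[0.50719966 0.27517279 0.07197025] 1.8792377598870882
[0.7, 0.001, -0.03, -0.1, 0.0, 0.0, 0.0],
[0.7, 0.245, -0.098, -0.129, -0.447, -0.437, -0.702],
[0.7, 0.519, -0.06, -0.059, -0.894, -0.873, -1.404],
[0.7, 0.519, -0.05, 0.009, -0.894, -0.873, -1.404],
```

{"api": "move_arm", "payload": {"targets": [[-0.5,0,0,-0.05,0,0,0],[-0.5,0,0,-0.1,0,0,0],[-0.5,0,0,-0.1,0,0,0],[0.7,0.245,-0.098,-0.13,-0.447,-0.437,-0.702],[0.7,0.245,-0.098,-0.13,-0.447,-0.437,-0.702],[0.7,0.245,-0.098,-0.13,-0.447,-0.437,-0.702],[0.7,0.245,-0.098,-0.13,-0.447,-0.437,-0.702],[0.7,0.245,-0.098,-0.13,-0.447,-0.437,-0.702],[0.7,0.245,-0.098,-0.13,-0.447,-0.437,-0.702],[0.7,0.519,-0.06,-0.059,-0.894,-0.873,-1.404],[0.7,0.519,-0.06,-0.059,-0.894,-0.873,-1.404],[0.7,0.519,-0.06,-0.059,-0.894,-0.873,-1.404],[0.7,0.519,-0.06,-0.059,-0.894,-0.873,-1.404],[0.7,0.519,-0.06,-0.059,-0.894,-0.873,-1.404],[0.7,0.519,-0.06,-0.059,-0.894,-0.873,-1.404],[0.7,0.519,-0.06,-0.059,-0.894,-0.873,-1.404]]}}

```text
time: 8.12
tool_pos: [0.4885, 0.2582, 0.2601]
tool_rot: [3.123, 1.074, -3.086]
contact_force: [0.6, -0.1, 0.5]
gripper_width: 0.0729
finger_force: 0.0
```

```bash
python3 - <<'E'
from h import *
s=r.state();print(s['time'],s['tool_pos'],s['contact_force'],s['joint_positions'])
p2,w2=look("top","t3");x,y,z=[w2[...,i] for i in range(3)]
h=cv2.cvtColor(p2,cv2.COLOR_BGR2HSV)
m=(x>.53)&(x<.66)&(y<-.14)&(y>-.36)&(z>.1); print(m.sum(),'lid top z',np.percentile(w2[m][:,2],[50,98]),rect(w2[m]))
rows([(.7,GP+[0,0,.10],G),(.7,GP,G)])
p,w=look("scene","s3"); cv2.imwrite("pics/s3c.png",cv2.resize(p[60:270,120:390],None,fx=2.8,fy=2.8))
E
```

```text
8.125 [0.48850508 0.25821411 0.26013957] [ 0.60469455 -0.10704701  0.45785762] [ 0.61868601 -0.48049151  2.44136722 -1.24212618  0.50018973 -0.08076897]
723 lid top z [0.18441614 0.20710218] (array([ 558.4, -243.2]), array([181.4,  56.5]), 89.8)
[0.7, 0.069, 0.015, 0.06, 0.014, -0.06, -0.003],
[0.7, 0.156, 0.014, 0.107, 0.014, -0.06, -0.003],
```

View pics/s3c.png

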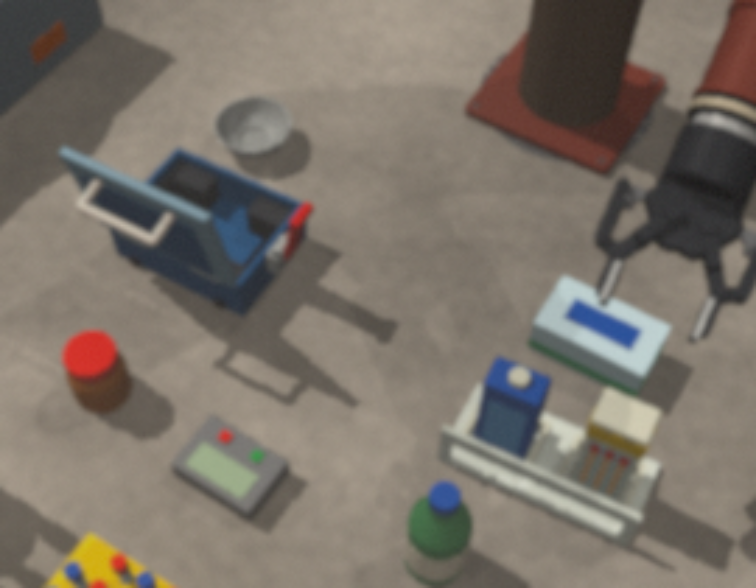

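The case stands open on its stop: the lid is at crop (150,200) and the bed is visible. The gripper hovers short of the stand because j4 is at its limit. I'll fit the arm geometry from the recorded states to choose a reachable pitch.

```bash
cat > k.py <<'E'
from h import *
from scipy.optimize import least_squares
J=np.array([[1.09590,.221147,1.527485,0,1.394704,-.12611],[-.721182,-.062598,2.001075,0,1.205416,-.756067],[-.521124,.277844,1.593998,.000661,1.267185,-.559428],[.618686,-.480492,2.441367,-1.242126,.50019,-.080769]])
P=np.array([[.213359,.586881,.230315],[.401681,-.248486,.142225],[.578049,-.240959,.160569],[.488505,.258214,.26014]])
E=lambda a,v: Ro.from_euler(a,v)
def fk(k,q):
    a,h,d,L1,e,L2,L6,t=k
    A=E('z',q[0]);B=A*E('y',q[1]);C=B*E('y',q[2]);D=C*E('z',q[3])*E('y',q[4])*E('z',q[5])
    return A.apply([a,d,h])+B.apply([0,0,L1])+C.apply([e,0,L2])+D.apply([0,0,L6]),D
K0=[0,.3,.08,.4,0,.4,.25,0]
K=least_squares(lambda k:np.r_[np.concatenate([fk(k,q)[0]-p for q,p in zip(J,P)]),(k-K0)*1e-3],K0).x
lo=np.array([-2.98,-.91,.09,-1.24,.2,-2.68]);hi=np.array([2.98,2.08,2.57,4.39,2.65,2.68])
def rot_off(): 
    return (fk(K,J[3])[1].inv()*Ro.from_euler('xyz',[3.123,1.074,-3.086]))
O=rot_off()
def ik(p,R,q0=J[3]):
    f=lambda q:np.r_[fk(K,q)[0]-p,.3*((fk(K,q)[1]*O).inv()*R).as_rotvec()]
    b=None
    for q0 in (q0,J[3],J[2],J[0]):
        s=least_squares(f,np.clip(q0,lo+.01,hi-.01),bounds=(lo,hi))
        if b is None or s.cost<b.cost:b=s
    return b.x,np.abs(b.fun).max()
E
python3 - <<'E'
from k import *
print(np.round(K,3),[np.round(1e3*np.linalg.norm(fk(K,q)[0]-p),1) for q,p in zip(J,P)],O.as_rotvec(), (fk(K,J[2])[1]*O).as_euler('xyz'))
for th in(25,33,40):
    t=np.radians(th);R=fwd(PSI,t);g=CAR-.008*np.array([1,.06,0])+.019*R.apply([0,0,1])
    R2=tool(YAW,(np.pi/2-0)*0); 
    for dz in(0,.1,.15):
        q,e=ik(g+[0,0,dz],R);print(th,dz,np.round(q,2),round(e,4))
    # placement: rotation taking carrier axes to laid ones
    C0=Ro.from_euler('z',PSI); C1=Ro.from_matrix(Ro.from_euler('z',YAW).as_matrix()@np.array([[0,1,0],[0,0,-1],[-1,0,0]]).astype(float))
    Rf=C1*C0.inv()*R
    for dz in(0,.15):
        pf=case(0,0,.028+dz)+C1.apply(C0.inv().apply(g-CAR)); q,e=ik(pf,Rf);print('  place',dz,pf.round(3),np.round(q,2),round(e,4),Rf.apply([0,0,1]).round(2))
E
```

```text
[0.    0.311 0.079 0.412 0.052 0.548 0.334 0.   ] [np.float64(0.0), np.float64(0.0), np.float64(0.0), np.float64(0.0)] [-2.13202597e-04 -7.79970175e-04  1.57062772e+00] [3.13845103e+00 1.18781936e-03 1.60906999e+00]
25 0 [ 0.56 -0.11  2.36 -1.24  0.37 -0.01] 0.0897
25 0.1 [ 0.58 -0.31  2.4  -1.24  0.42 -0.05] 0.0502
25 0.15 [ 0.6  -0.38  2.4  -1.24  0.46 -0.07] 0.0321
  place 0 [ 0.45  -0.239  0.019] [-0.83  0.44  1.76  0.29  1.3  -0.99] 0.0 [-0.02  0.42 -0.91]
  place 0.15 [ 0.45  -0.239  0.169] [-0.83  0.23  1.7   0.28  1.56 -0.92] 0.0 [-0.02  0.42 -0.91]
33 0 [ 0.56 -0.06  2.33 -1.24  0.38  0.01] 0.0568
33 0.1 [ 0.6  -0.25  2.37 -1.24  0.44 -0.02] 0.0183
33 0.15 [ 0.62 -0.32  2.37 -1.24  0.49 -0.04] 0.0001
  place 0 [ 0.45  -0.236  0.02 ] [-0.87  0.52  1.68  0.35  1.42 -1.04] 0.0 [-0.02  0.54 -0.84]
  place 0.15 [ 0.45  -0.236  0.17 ] [-0.87  0.31  1.64  0.34  1.66 -0.96] 0.0 [-0.02  0.54 -0.84]
40 0 [ 0.56 -0.02  2.32 -1.24  0.37  0.02] 0.0274
40 0.1 [ 0.59 -0.22  2.34 -1.08  0.45 -0.17] 0.0
40 0.15 [ 0.59 -0.32  2.31 -0.88  0.53 -0.41] 0.0
  place 0 [ 0.45  -0.234  0.021] [-0.9   0.6   1.62  0.39  1.52 -1.08] 0.0 [-0.02  0.64 -0.77]
  place 0.15 [ 0.45  -0.234  0.171] [-0.9   0.39  1.59  0.4   1.74 -0.98] 0.0 [-0.02  0.64 -0.77]
```

```bash
cat >> k.py <<'E'
C0=Ro.from_euler('z',PSI)
def laid(al):
    """carrier rotation, +x face down, top end pointing to world angle al"""
    z=np.array([np.cos(al),np.sin(al),0]);x=np.array([0,0,-1.]);return Ro.from_matrix(np.column_stack([x,np.cross(z,x),z]))
E
python3 - <<'E'
from k import *
for th in(45,52,60):
    R=fwd(PSI,np.radians(th))
    for up in (.02,.035):
        gl=np.array([-.004,0,up]); g=CAR+C0.apply(gl)+.019*R.apply([0,0,1])
        print(th,up,[(np.round(q,2)[3:5],round(e,3)) for q,e in (ik(g+[0,0,dz],R) for dz in(0,.05,.1,.16))])
        for c in ([.5,0,.02],[.55,.0,.02]):
            best=[]
            for al in np.radians([120,150,180,210,240]):
                C1=laid(al);R1=C1*C0.inv()*R;pf=np.array(c)+C1.apply(C0.inv().apply(g-CAR)); q,e=ik(pf,R1)
                best.append((round(np.degrees(al)),round(e,3),np.round(q,1)[3:].tolist()))
            print('   lay',c,best)
E
```

```text
45 0.02 [(array([-1.22,  0.37]), np.float64(0.0)), (array([-0.94,  0.43]), np.float64(0.0)), (array([-0.75,  0.52]), np.float64(0.0)), (array([-0.61,  0.63]), np.float64(0.0))]
   lay [0.5, 0, 0.02] [(120, np.float64(0.0), [-1.1, 0.9, -2.5]), (150, np.float64(0.044), [-0.8, 0.2, 2.7]), (180, np.float64(0.007), [2.1, 0.2, -0.7]), (210, np.float64(0.0), [1.3, 0.7, -0.7]), (240, np.float64(0.0), [0.9, 1.1, -0.8])]
   lay [0.55, 0.0, 0.02] [(120, np.float64(0.0), [-1.1, 0.9, -2.6]), (150, np.float64(0.048), [-0.8, 0.3, 2.7]), (180, np.float64(0.0), [2.2, 0.2, -0.9]), (210, np.float64(0.0), [1.3, 0.7, -0.6]), (240, np.float64(0.0), [0.9, 1.1, -0.7])]
45 0.035 [(array([-1.12,  0.38]), np.float64(0.0)), (array([-0.87,  0.46]), np.float64(0.0)), (array([-0.71,  0.55]), np.float64(0.0)), (array([-0.58,  0.66]), np.float64(0.0))]
   lay [0.5, 0, 0.02] [(120, np.float64(0.0), [-1.1, 0.9, -2.5]), (150, np.float64(0.035), [-1.2, 0.6, -2.7]), (180, np.float64(0.017), [2.0, 0.2, -0.6]), (210, np.float64(0.0), [1.3, 0.8, -0.7]), (240, np.float64(0.0), [0.9, 1.1, -0.8])]
   lay [0.55, 0.0, 0.02] [(12
[... 2133 characters left out ...]
 (240, np.float64(0.0), [1.1, 1.2, -1.0])]
60 0.035 [(array([-0.4 ,  0.56]), np.float64(0.0)), (array([-0.34,  0.67]), np.float64(0.0)), (array([-0.3 ,  0.78]), np.float64(0.0)), (array([-0.27,  0.9 ]), np.float64(0.0))]
   lay [0.5, 0, 0.02] [(120, np.float64(0.013), [-1.2, 1.1, -2.3]), (150, np.float64(0.072), [-1.2, 0.8, -2.7]), (180, np.float64(0.035), [2.7, 0.9, -1.5]), (210, np.float64(0.0), [1.5, 1.0, -1.1]), (240, np.float64(0.0), [1.0, 1.3, -1.0])]
   lay [0.55, 0.0, 0.02] [(120, np.float64(0.015), [-1.2, 1.1, -2.3]), (150, np.float64(0.0), [4.2, 0.8, -2.0]), (180, np.float64(0.0), [2.7, 0.7, -1.4]), (210, np.float64(0.0), [1.6, 1.0, -1.1]), (240, np.float64(0.0), [1.1, 1.3, -1.0])]
```

```bash
cat >> k.py <<'E'
TH=np.radians(50);G=fwd(PSI,TH);GL=np.array([-.004,0,.025]);GP=CAR+C0.apply(GL)+.019*G.apply([0,0,1])
def place(c,C1): return np.array(c)+C1.apply(C0.inv().apply(GP-CAR)), C1*C0.inv()*G
E
python3 - <<'E'
from k import *
from scipy.spatial.transform import Slerp
for c,al in (([.46,.03,.02],215),([.46,.03,.02],230)):
    p1,R1=place(c,laid(np.radians(al)))
    S=Slerp([0,1],Ro.concatenate([G,R1])); a=GP+[0,0,.17];b=p1+[0,0,.17];q=J[3]
    print(al,p1,np.degrees((G.inv()*R1).magnitude()))
    for t in np.linspace(0,1,7): q,e=ik(a+(b-a)*t,S(t),q); print(np.round(q,2),round(e,4))
    q,e=ik(p1,R1,q); print('down',np.round(q,2),round(e,4))
print(GP)
rows([(.7,GP+[0,0,.11],G),(.7,GP,G)])
E
```

```text
215 [0.45144383 0.0240089  0.01178704] 157.82509354217535
[ 0.53 -0.34  2.15 -0.45  0.74 -0.85] 0.0
[ 0.37 -0.42  2.21 -0.18  0.75 -0.74] 0.0
[ 0.17 -0.5   2.27  0.12  0.79 -0.67] 0.0
[-0.06 -0.57  2.35  0.41  0.87 -0.61] 0.0
[-0.31 -0.61  2.42  0.65  0.97 -0.52] 0.0
[-0.55 -0.61  2.49  0.83  1.08 -0.38] 0.0
[-0.76 -0.58  2.55  0.95  1.18 -0.2 ] 0.0
down [-0.76  0.05  2.55  1.3   0.89 -0.86] 0.0
230 [0.45328598 0.02199855 0.01178704] 147.54177966377128
[ 0.53 -0.34  2.15 -0.45  0.74 -0.85] 0.0
[ 0.36 -0.4   2.18 -0.15  0.79 -0.81] 0.0
[ 0.15 -0.45  2.22  0.15  0.87 -0.79] 0.0
[-0.09 -0.47  2.26  0.43  0.98 -0.76] 0.0
[-0.34 -0.46  2.31  0.64  1.11 -0.69] 0.0
[-0.57 -0.4   2.35  0.8   1.22 -0.58] 0.0
[-0.78 -0.32  2.38  0.91  1.32 -0.43] 0.0
down [-0.78  0.19  2.38  1.09  1.04 -0.9 ] 0.0
[0.50419819 0.27499248 0.09044516]
[0.7, 0.045, 0.015, 0.044, 0.015, 0.376, 0.0],
[0.7, 0.142, 0.014, 0.096, 0.015, 0.376, 0.0],
```

{"api": "move_arm", "payload": {"targets": [[0.7,0.047,0.015,0.04,0.015,0.376,0],[0.7,0.047,0.015,0.04,0.015,0.376,0],[0.7,0.047,0.015,0.04,0.015,0.376,0],[0.7,0.047,0.015,0.04,0.015,0.376,0]]}}

```text
time: 8.72
tool_pos: [0.5011, 0.2755, 0.2018]
tool_rot: [3.141, 0.701, -3.082]
contact_force: [-0.5, 0.2, 0.2]
gripper_width: 0.0724
finger_force: 0.0
```

```bash
sed -i 's/GL=np.array(\[-.004/GL=np.array([-.008/' k.py; python3 - <<'E'
from k import *
s=r.state();print(s['time'],s['tool_pos']-GP,s['gripper_width'])
rows([(.7,GP+[0,0,.05],G),(.7,GP,G)])
p,w=look("scene","s4"); cv2.imwrite("pics/s4c.png",cv2.resize(p[110:270,250:400],None,fx=3.5,fy=3.5))
E
```

```text
8.725 [0.00088337 0.00079333 0.11140443] 0.07237679488730103
[0.7, 0.04, -0.001, 0.046, 0.0, 0.003, -0.0],
[0.7, 0.073, -0.001, 0.085, 0.0, 0.003, -0.0],
```

View pics/s4c.png

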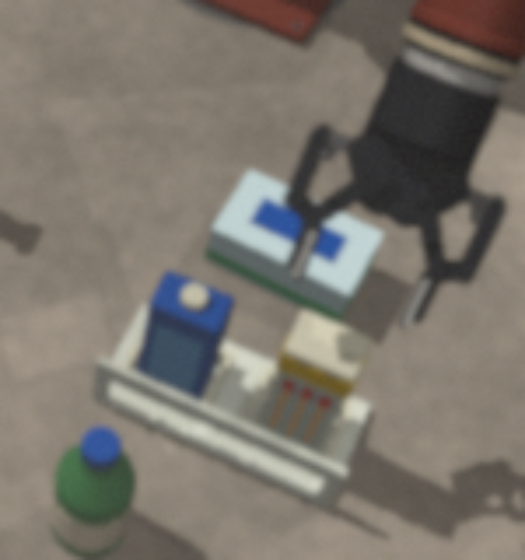

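The gripper sits above the carrier, fingers either side in y. At crop, the fingers are at (300,250) and (415,300), the carrier top at (325,340). I'll descend.

{"api": "move_arm", "payload": {"targets": [[0.7,0.02,-0.001,0.023,0,0.003,0],[0.7,0.04,-0.001,0.046,0,0.003,0],[0.7,0.057,-0.001,0.066,0,0.003,0],[0.7,0.073,-0.001,0.085,0,0.003,0],[0.7,0.073,-0.001,0.085,0,0.003,0],[-0.5,0.073,-0.001,0.085,0,0.003,0],[-0.5,0.073,-0.001,0.085,0,0.003,0],[-0.5,0.073,-0.001,0.085,0,0.003,0],[-0.5,0.073,-0.001,0.085,0,0.003,0]], "force": 50}}

```text
time: 9.9
tool_pos: [0.4984, 0.2747, 0.0893]
tool_rot: [-3.141, 0.697, -3.077]
contact_force: [-2.1, -0.6, 2.9]
gripper_width: 0.0551
finger_force: 53.6
```

```bash
python3 - <<'E'
from k import *
from scipy.spatial.transform import Slerp
s=r.state();print(s['time'],s['tool_pos']-GP,s['gripper_width'],s['finger_force'],s['contact_force'])
p1,R1=place([.46,.03,.021],laid(np.radians(230)));S=Slerp([0,1],Ro.concatenate([G,R1]))
a=GP+[0,0,.17];b=p1+[0,0,.10]
rows([(-.5,GP+[0,0,.06],G),(-.5,a,G)]+[(-.5,a+(b-a)*t,S(t)) for t in(.33,.67,1)])
E
```

```text
9.9 [-1.84265098e-03 -6.25165982e-05 -1.15362654e-03] 0.05507424546952877 53.59779953956604 [-2.09998972 -0.64845486  2.87920828]
[-0.5, -0.041, -0.0, -0.046, 0.002, -0.001, 0.003],
[-0.5, -0.111, -0.0, -0.13, 0.002, -0.001, 0.003],
[-0.5, -0.065, -0.082, -0.107, -0.07, 0.246, 0.813],
[-0.5, -0.017, -0.167, -0.083, -0.144, 0.5, 1.648],
[-0.5, 0.029, -0.249, -0.06, -0.216, 0.747, 2.458],
```

{"api": "move_arm", "payload": {"targets": [[-0.5,-0.02,0,-0.023,0,0,0],[-0.5,-0.041,0,-0.046,0,0,0],[-0.5,-0.076,0,-0.088,0,0,0],[-0.5,-0.111,0,-0.13,0,0,0],[-0.5,-0.065,-0.082,-0.107,-0.07,0.246,0.813],[-0.5,-0.065,-0.082,-0.107,-0.07,0.246,0.813],[-0.5,-0.065,-0.082,-0.107,-0.07,0.246,0.813],[-0.5,-0.065,-0.082,-0.107,-0.07,0.246,0.813],[-0.5,-0.065,-0.082,-0.107,-0.07,0.246,0.813],[-0.5,-0.017,-0.167,-0.083,-0.144,0.5,1.648],[-0.5,-0.017,-0.167,-0.083,-0.144,0.5,1.648],[-0.5,-0.017,-0.167,-0.083,-0.144,0.5,1.648],[-0.5,-0.017,-0.167,-0.083,-0.144,0.5,1.648],[-0.5,-0.017,-0.167,-0.083,-0.144,0.5,1.648],[-0.5,0.029,-0.249,-0.06,-0.216,0.747,2.458],[-0.5,0.029,-0.249,-0.06,-0.216,0.747,2.458],[-0.5,0.029,-0.249,-0.06,-0.216,0.747,2.458],[-0.5,0.029,-0.249,-0.06,-0.216,0.747,2.458],[-0.5,0.029,-0.249,-0.06,-0.216,0.747,2.458],[-0.5,0.029,-0.249,-0.06,-0.216,0.747,2.458]]}}

```text
time: 12.4
tool_pos: [0.4529, 0.0218, 0.1155]
tool_rot: [-3.141, -0.87, 0.871]
contact_force: [0.2, -0.8, -3.7]
gripper_width: 0.0555
finger_force: 55.0
```

```bash
python3 - <<'E'
from k import *
p1,R1=place([.46,.03,.021],laid(np.radians(230)))
s=r.state();print(s['time'],s['tool_pos']-p1,s['gripper_width'],s['finger_force'],s['contact_force'])
rows([(-.5,p1+[0,0,.03],R1),(-.5,p1,R1)])
p,w=look("scene","s5"); cv2.imwrite("pics/s5c.png",cv2.resize(p[60:240,130:360],None,fx=3,fy=3))
E
```

```text
12.4 [-0.00040782 -0.00023643  0.09876292] 0.0555184226167327 54.993619322776794 [ 0.15790474 -0.83691569 -3.7324591 ]
[-0.5, -0.052, 0.0, 0.045, 0.0, 0.003, -0.001],
[-0.5, -0.075, 0.0, 0.064, 0.0, 0.003, -0.001],
```

View pics/s5c.png

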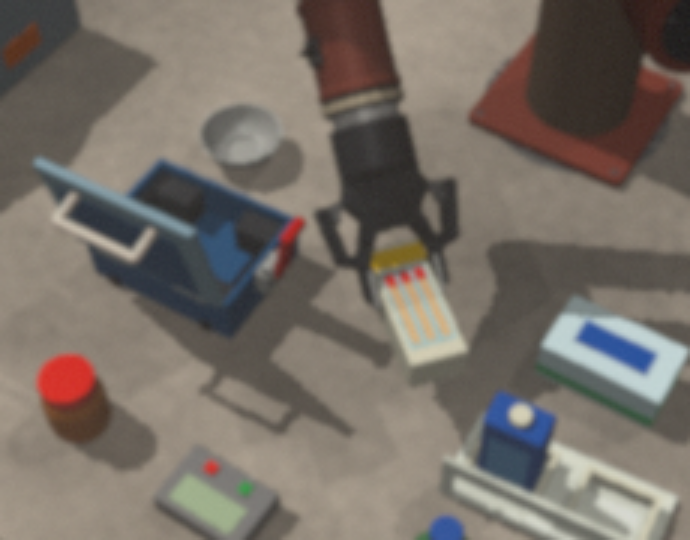

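The carrier is held with its windowed face up and the band end toward the gripper, at crop (420,310). The space below it is free, so I'll lower it.

{"api": "move_arm", "payload": {"targets": [[-0.5,-0.026,0,0.022,0,0.003,0],[-0.5,-0.052,0,0.045,0,0.003,0],[-0.5,-0.062,0,0.053,0,0.003,0],[-0.5,-0.069,0,0.059,0,0.003,0],[-0.5,-0.073,0,0.062,0,0.003,0],[-0.5,-0.073,0,0.062,0,0.003,0]]}}

```text
time: 13.2
tool_pos: [0.4538, 0.0224, 0.0206]
tool_rot: [3.141, -0.874, 0.873]
contact_force: [0.6, -0.1, -2.8]
gripper_width: 0.055
finger_force: 54.8
```

{"api": "move_arm", "payload": {"targets": [[-0.5,-0.0015,0,0.0013,0,0,0],[-0.5,-0.003,0,0.0026,0,0,0],[-0.5,-0.003,0,0.0026,0,0,0]]}}

```text
time: 13.58
tool_pos: [0.4546, 0.0225, 0.0186]
tool_rot: [3.141, -0.878, 0.874]
contact_force: [-8.9, -4.1, 16.5]
gripper_width: 0.0556
finger_force: 57.2
```

{"api": "move_arm", "payload": {"targets": [[0.5,0,0,0,0,0,0],[0.6,0,0,0,0,0,0],[0.6,0,0,0,0,0,0],[0.6,0,0,-0.03,0,0,0],[0.6,0,0,-0.08,0,0,0],[0.6,0.04,0,-0.12,0,0,0]]}}

```text
time: 14.32
tool_pos: [0.4097, -0.029, 0.1242]
tool_rot: [-3.134, -0.874, 0.864]
contact_force: [0.6, -0.9, 0.5]
gripper_width: 0.0682
finger_force: 0.0
```

```bash
python3 - <<'E'
from k import *
s=r.state();print(s['time'],s['tool_pos'],s['contact_force'],s['gripper_width'])
for n in("top","scene"):
    p,w=look(n,n+"6");x,y,z=[w[...,i] for i in range(3)];h=cv2.cvtColor(p,cv2.COLOR_BGR2HSV)
    m=(x>.37)&(x<.54)&(y>-.08)&(y<.125)&(z>.02)&(z<.046)&(h[...,2]>90)
    m=cv2.morphologyEx(m.astype(np.uint8),cv2.MORPH_OPEN,np.ones((3,3)))>0
    print(n,m.sum(),rect(w[m]),np.percentile(w[m][:,2],[5,50,95]))
    t=(z>.012)&(z<.04)&(x>.5)&(x<.7)&(y>-.12)&(y<.1)&(h[...,1]<90); print('timer',rect(w[t]))
    if n=='scene': cv2.imwrite("pics/s6c.png",cv2.resize(p[60:240,130:360],None,fx=3,fy=3))
E
```

```text
14.325 [ 0.40966252 -0.0289593   0.12417591] [ 0.63417639 -0.8640721   0.48790774] 0.06821980120396393
top 678 (array([459.4,  30.1]), array([139.5,  56.2]), 49.9) [0.03693015 0.04072066 0.04430937]
timer (array([596.4, -16.5]), array([106.8, 250.9]), 66.5)
scene 811 (array([461.3,  30.2]), array([141. ,  57.6]), 50.4) [0.02837418 0.04062794 0.04380112]
timer (array([595.6, -14.3]), array([110.9, 257.5]), 66.1)
```

View pics/s6c.png

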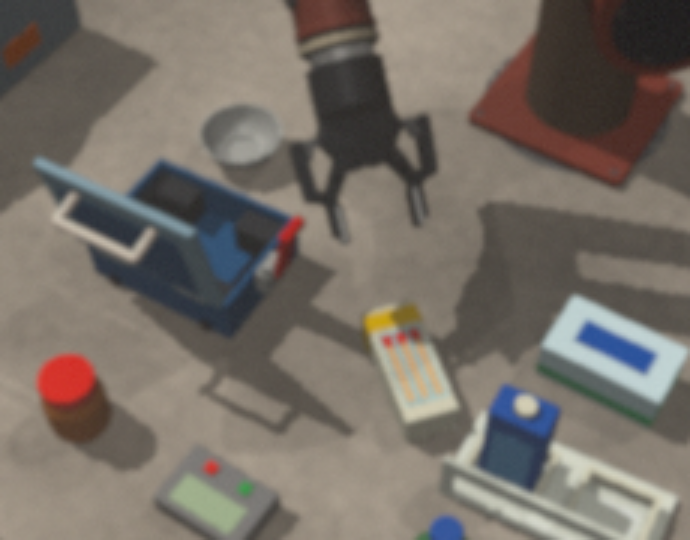

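The carrier lies flat with its window up at (460,30) mm, length at 50°, top end at crop (390,320). Next I'll regrasp it with the tool vertical.

```bash
python3 - <<'E'
from k import *
s=r.state();R=Ro.from_euler('xyz',s['tool_rot'])
for ph in(np.radians(-40),np.radians(140)):
    T=tool(ph); print(ph,(R.inv()*T).magnitude(),[np.round(ik([.460,.0302,z],T,q0=np.array([0,0,1.9,0,1.2,.6]))[0],2) for z in(.008,.12)])
    rows([(.75,[.460,.0302,.12],T),(.75,[.460,.0302,.008],T)])
E
```

```text
-0.6981317007977318 0.8722805776604178 [array([-0.11,  0.13,  2.1 ,  0.  ,  0.91,  0.59]), array([-0.11, -0.06,  2.05,  0.  ,  1.16,  0.59])]
[0.75, 0.043, -0.005, 0.066, 0.013, -0.872, 0.004],
[0.75, -0.043, -0.006, 0.138, 0.013, -0.872, 0.004],
2.443460952792061 3.138163291264439 [array([-0.11,  0.13,  2.1 , -0.  ,  0.91, -2.55]), array([-0.11, -0.06,  2.05, -0.  ,  1.16, -2.55])]
[0.75, 0.043, -0.005, 0.066, 1.326, 0.019, -2.844],
[0.75, -0.043, -0.006, 0.138, 1.326, 0.019, -2.844],
```

{"api": "move_arm", "payload": {"targets": [[0.75,0.043,-0.005,0.066,0.013,-0.872,0.004],[0.75,0.043,-0.005,0.066,0.013,-0.872,0.004],[0.75,0.043,-0.005,0.066,0.013,-0.872,0.004],[0.75,0.043,-0.005,0.066,0.013,-0.872,0.004],[0.75,0.043,-0.005,0.066,0.013,-0.872,0.004],[0.75,0.043,-0.005,0.066,0.013,-0.872,0.004],[0.75,0.0,-0.005,0.102,0.013,-0.872,0.004],[0.75,-0.03,-0.006,0.127,0.013,-0.872,0.004],[0.75,-0.043,-0.006,0.138,0.013,-0.872,0.004],[0.75,-0.043,-0.006,0.138,0.013,-0.872,0.004]]}}

```text
time: 15.68
tool_pos: [0.4536, 0.0353, 0.0003]
tool_rot: [-3.123, -0.001, 0.873]
contact_force: [0.0, -0.3, -0.4]
gripper_width: 0.0747
finger_force: 0.0
```

```bash
python3 - <<'E'
from k import *
s=r.state();print(s['tool_pos'],s['joint_vel'].round(3))
T=tool(np.radians(-40));rows([(.75,[.460,.0302,.008],T)])
E
```

```text
[4.53603329e-01 3.52983566e-02 3.00161242e-04] [ 0.007 -0.038 -0.036 -0.01   0.021  0.013]
[0.75, 0.0, 0.008, -0.008, -0.019, -0.001, 0.0],
```

{"api": "move_arm", "payload": {"targets": [[0.75,0,0.008,-0.008,-0.019,0,0],[0.75,0,0.008,-0.008,-0.019,0,0],[-0.5,0,0.008,-0.008,-0.019,0,0],[-0.5,0,0.008,-0.008,-0.019,0,0],[-0.5,0,0.008,-0.008,-0.019,0,0],[-0.5,0,0.008,-0.008,-0.019,0,0]], "force": 50}}

```text
time: 16.42
tool_pos: [0.4636, 0.0304, 0.0117]
tool_rot: [3.135, -0.003, 0.874]
contact_force: [-1.8, -0.4, 7.8]
gripper_width: 0.0552
finger_force: 54.4
```

```bash
python3 - <<'E'
from k import *
s=r.state();p=s['tool_pos'];print(s['time'],p,s['tool_rot'],s['gripper_width'],s['finger_force'],s['contact_force'])
T=tool(np.radians(-40)); F=tool(); c=case(0,0,.016)
print(c)
rows([(-.5,[p[0],p[1],.2],T),(-.5,[.44,-.12,.24],tool(-.3)),(-.5,[c[0],c[1],.2],F),(-.5,[c[0],c[1],.10],F)])
E
```

```text
16.425 [0.46362039 0.0304164  0.01170672] [ 3.13503056 -0.00329159  0.87449763] 0.05520838775712632 54.38582897186279 [-1.8440368  -0.44691504  7.78198399]
[ 0.4507 -0.2467  0.016 ]
[-0.5, 0.001, 0.001, -0.188, 0.007, -0.003, 0.002],
[-0.5, -0.13, 0.08, -0.228, 0.007, -0.002, -0.396],
[-0.5, -0.22, 0.169, -0.188, 0.007, -0.001, -0.734],
[-0.5, -0.221, 0.168, -0.088, 0.007, -0.001, -0.734],
```

{"api": "move_arm", "payload": {"targets": [[-0.5,0.001,0.001,-0.05,0.007,0,0],[-0.5,0.001,0.001,-0.11,0.007,0,0],[-0.5,0.001,0.001,-0.17,0.007,0,0],[-0.5,-0.13,0.08,-0.228,0.007,0,-0.396],[-0.5,-0.13,0.08,-0.228,0.007,0,-0.396],[-0.5,-0.13,0.08,-0.228,0.007,0,-0.396],[-0.5,-0.22,0.169,-0.188,0.007,0,-0.734],[-0.5,-0.22,0.169,-0.188,0.007,0,-0.734],[-0.5,-0.22,0.169,-0.188,0.007,0,-0.734],[-0.5,-0.22,0.169,-0.148,0.007,0,-0.734],[-0.5,-0.22,0.169,-0.108,0.007,0,-0.734],[-0.5,-0.22,0.169,-0.108,0.007,0,-0.734],[-0.5,-0.22,0.169,-0.108,0.007,0,-0.734]]}}

```text
time: 18.05
tool_pos: [0.4514, -0.2466, 0.1203]
tool_rot: [3.141, 0.0, 1.609]
contact_force: [-0.2, -0.7, -1.8]
gripper_width: 0.0552
finger_force: 55.1
```

```bash
python3 - <<'E'
from k import *
s=r.state();p=s['tool_pos'];print(s['time'],p,s['tool_rot'],s['gripper_width'],s['joint_vel'].round(3),s['contact_force'])
c=case(0,.002,.02);F=tool()
rows([(-.5,[c[0],c[1],.07],F),(-.5,c,F)])
# case outline check with the lid open, carrier yaw
t,w=look("top","t7");x,y,z=[w[...,i] for i in range(3)];h=cv2.cvtColor(t,cv2.COLOR_BGR2HSV)
m=(x>.36)&(x<.51)&(y<-.13)&(y>-.36)&(z>.05)&(z<.066)&(h[...,1]>90); print(m.sum(),rect(w[m]))
sc,w=look("scene","s7"); x,y,z=[w[...,i] for i in range(3)]
cv2.imwrite("pics/s7c.png",np.hstack([cv2.resize(sc[80:200,130:250],None,fx=3.3,fy=3.3),cv2.resize(t[150:270,270:390],None,fx=3.3,fy=3.3)]))
E
```

```text
18.05 [ 0.45144732 -0.24658614  0.12032848] [3.14125579e+00 1.61196774e-04 1.60857495e+00] 0.055152941417074886 [-0.003 -0.019 -0.024 -0.003 -0.01  -0.004] [-0.17120749 -0.67629245 -1.78032341]
[-0.5, 0.002, -0.001, 0.05, 0.0, 0.0, -0.0],
[-0.5, 0.002, -0.001, 0.1, 0.0, 0.0, -0.0],
126 (array([ 447.1, -247.1]), array([128.1, 178.4]), 1.7)
```

View pics/s7c.png

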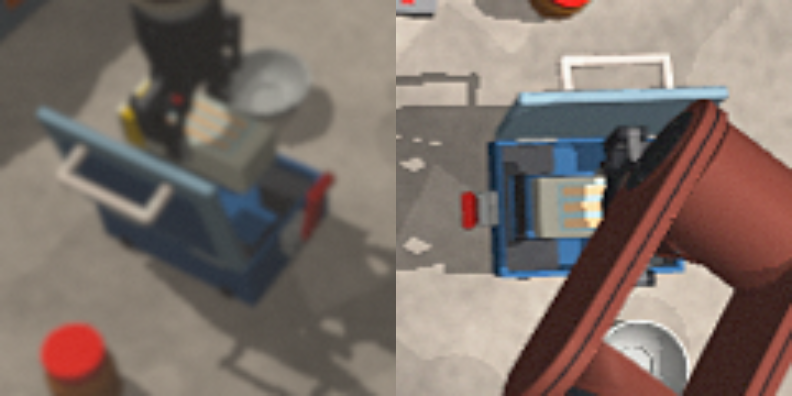

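The carrier hangs over the channel, centred in y, with its end at top crop (540,205).

{"api": "move_arm", "payload": {"targets": [[-0.5,0.002,-0.0005,0.025,0,0,0],[-0.5,0.002,-0.0005,0.045,0,0,0],[-0.5,0.002,-0.0005,0.06,0,0,0],[-0.5,0.002,-0.0005,0.072,0,0,0],[-0.5,0.002,-0.0005,0.082,0,0,0],[-0.5,0.002,-0.0005,0.09,0,0,0],[-0.5,0.002,-0.0005,0.094,0,0,0],[-0.5,0.002,-0.0005,0.094,0,0,0]]}}

```text
time: 19.15
tool_pos: [0.4499, -0.2445, 0.0247]
tool_rot: [-3.14, -0.001, 1.608]
contact_force: [0.3, 0.3, -2.5]
gripper_width: 0.0552
finger_force: 55.3
```

{"api": "move_arm", "payload": {"targets": [[-0.5,0,0,0.002,0,0,0],[-0.5,0,0,0.004,0,0,0],[-0.5,0,0,0.0045,0,0,0]]}}

```text
time: 19.52
tool_pos: [0.45, -0.2446, 0.0204]
tool_rot: [-3.141, -0.001, 1.608]
contact_force: [-0.4, -0.1, -2.3]
gripper_width: 0.0553
finger_force: 55.3
```

{"api": "move_arm", "payload": {"targets": [[-0.5,0,0,0.0015,0,0,0],[0.5,0,0,0.0015,0,0,0],[0.6,0,0,0.0015,0,0,0],[0.6,0,0,0.0015,0,0,0],[0.6,0,0,-0.03,0,0,0],[0.6,0,0,-0.09,0,0,0],[0.6,0,0,-0.15,0,0,0],[-0.5,0,0,-0.21,0,0,0],[-0.5,0,0,-0.24,0,0,0],[-0.5,0,0,-0.24,0,0,0],[-0.5,0,0,-0.24,0,0,0]]}}

```text
time: 20.9
tool_pos: [0.4497, -0.2443, 0.259]
tool_rot: [-3.139, -0.002, 1.608]
contact_force: [-0.9, 0.5, -0.5]
gripper_width: 0.0215
finger_force: 0.0
```

```bash
python3 - <<'E'
from k import *
s=r.state();p=s['tool_pos'];print(s['time'],p,s['gripper_width'],s['joint_vel'].round(3),s['contact_force'])
F=tool()
t,w=look("scene","s8");x,y,z=[w[...,i] for i in range(3)];h=cv2.cvtColor(t,cv2.COLOR_BGR2HSV)
m=(x>.37)&(x<.51)&(y<-.15)&(y>-.34)&(z>.03)&(z<.06)&(h[...,1]<110)&(h[...,2]>110); print(m.sum(),rect(w[m]),np.percentile(w[m][:,2],[5,50,95]))
# bar: bright, low saturation, beyond the lid
for n in("scene","top"):
    p,w=look(n,n+"8");x,y,z=[w[...,i] for i in range(3)];h=cv2.cvtColor(p,cv2.COLOR_BGR2HSV)
    b=(x>.55)&(x<.64)&(y<-.18)&(y>-.32)&(z>.155)&(z<.2)&(h[...,1]<70)&(h[...,2]>110); print(n,b.sum(),rect(w[b]),np.percentile(w[b][:,2],[5,50,95]))
print(bar(1.75),bar(1.70))
B=bar(1.73)
rows([(-.5,[B[0],-.244,.26],F),(-.5,[B[0],-.244,B[2]+.04],F)])
cv2.imwrite("pics/s8c.png",cv2.resize(t[80:200,130:250],None,fx=4,fy=4))
E
```

```text
20.9 [ 0.44971649 -0.24432635  0.25895475] 0.021522377534757917 [ 0.001  0.016  0.019 -0.001  0.002  0.   ] [-0.91348998  0.45696437 -0.50974163]
382 (array([ 429.3, -243.9]), array([ 98.1, 186.9]), 0.5) [0.04462425 0.04927653 0.05886779]
scene 177 (array([ 569.7, -248.7]), array([ 38.2, 115.1]), 1.4) [0.17609499 0.18081552 0.18593801]
top 171 (array([ 569. , -253.3]), array([ 34.9, 118.5]), 0.3) [0.1767254  0.18074788 0.18713266]
[ 0.58138658 -0.24173152  0.15630496] [ 0.57575426 -0.24194565  0.15910369]
[-0.5, -0.005, 0.13, -0.002, -0.004, -0.003, -0.001],
[-0.5, -0.005, 0.13, 0.06, -0.004, -0.003, -0.001],
```

View pics/s8c.png

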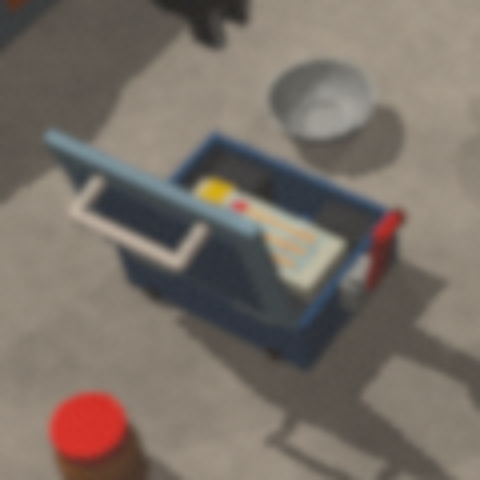

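The carrier lies flat in the channel, window up, at crop (270,235). The lid rests open with its bar at (130,235). I'll regrip the bar.

{"api": "move_arm", "payload": {"targets": [[-0.5,-0.003,0.05,-0.002,0,0,0],[-0.5,-0.003,0.1,-0.002,0,0,0],[-0.5,-0.003,0.13,-0.002,0,0,0],[-0.5,-0.003,0.13,-0.002,0,0,0],[-0.5,-0.003,0.13,0.03,0,0,0],[-0.5,-0.003,0.13,0.06,0,0,0],[-0.5,-0.003,0.13,0.06,0,0,0]]}}

```text
time: 21.92
tool_pos: [0.5773, -0.2418, 0.1964]
tool_rot: [-3.134, -0.004, 1.608]
contact_force: [-1.1, -0.0, 0.1]
gripper_width: 0.0212
finger_force: 0.0
```

```bash
python3 - <<'E'
from k import *
s=r.state();print(s['time'],s['tool_pos'],s['contact_force'])
rows([(-.5,[.580,-.2435,.159],tool())])
E
```

```text
21.925 [ 0.57729676 -0.24176226  0.1964041 ] [-1.06024613 -0.03224902  0.13743597]
[-0.5, -0.002, 0.003, 0.037, -0.007, -0.004, -0.001],
```

{"api": "move_arm", "payload": {"targets": [[-0.5,-0.001,0.003,0.015,-0.007,-0.004,0],[-0.5,-0.001,0.003,0.03,-0.007,-0.004,0],[-0.5,-0.001,0.003,0.036,-0.007,-0.004,0],[-0.5,-0.001,0.003,0.036,-0.007,-0.004,0],[-1,-0.001,0.003,0.036,-0.007,-0.004,0],[-1,-0.001,0.003,0.036,-0.007,-0.004,0],[-1,-0.001,0.003,0.036,-0.007,-0.004,0]], "force": 25}}

```text
time: 22.8
tool_pos: [0.5821, -0.2438, 0.1645]
tool_rot: [3.138, 0.003, 1.608]
contact_force: [-5.0, 0.9, 3.3]
gripper_width: 0.0087
finger_force: 25.2
```

```bash
python3 - <<'E'
from k import *
s=r.state();print(s['time'],s['tool_pos'],s['contact_force'],s['gripper_width'],s['finger_force'])
rows([(-1,p,tool()) for p in swing(-np.arange(1,7)*.1)])
E
```

```text
22.8 [ 0.58207899 -0.24379359  0.16451754] [-5.02642493  0.86341174  3.2791012 ] 0.008731654566966536 25.153435170650482
lid angle now 1.7253267932596117 radius 0.13346218566834156
[-1, -0.0, -0.012, -0.005, 0.004, 0.003, -0.001],
[-1, -0.0, -0.025, -0.01, 0.004, 0.003, -0.001],
[-1, -0.0, -0.038, -0.012, 0.004, 0.003, -0.001],
[-1, -0.0, -0.051, -0.014, 0.004, 0.003, -0.001],
[-1, -0.0, -0.065, -0.014, 0.004, 0.003, -0.001],
[-1, -0.0, -0.078, -0.013, 0.004, 0.003, -0.001],
```

```bash
python3 - <<'E'
from k import *
rows([(-1,p,tool()) for p in swing(-np.arange(1,8)*.1,off=.0125)])
E
```

```text
lid angle now 1.747985553004364 radius 0.12767410483007563
[-1, -0.0, -0.012, -0.005, 0.004, 0.003, -0.001],
[-1, -0.0, -0.024, -0.01, 0.004, 0.003, -0.001],
[-1, -0.0, -0.036, -0.013, 0.004, 0.003, -0.001],
[-1, -0.0, -0.049, -0.014, 0.004, 0.003, -0.001],
[-1, -0.0, -0.061, -0.015, 0.004, 0.003, -0.001],
[-1, -0.0, -0.074, -0.014, 0.004, 0.003, -0.001],
[-1, -0.0, -0.087, -0.012, 0.004, 0.003, -0.001],
```

{"api": "move_arm", "payload": {"targets": [[-1,0,-0.006,-0.003,0.004,0.003,0],[-1,0,-0.012,-0.005,0.004,0.003,0],[-1,0,-0.024,-0.01,0.004,0.003,0],[-1,0,-0.036,-0.013,0.004,0.003,0],[-1,0,-0.049,-0.014,0.004,0.003,0],[-1,0,-0.061,-0.015,0.004,0.003,0],[-1,0,-0.074,-0.014,0.004,0.003,0]]}}

```text
time: 23.68
tool_pos: [0.5083, -0.2465, 0.1781]
tool_rot: [3.139, 0.001, 1.608]
contact_force: [0.0, 0.1, 3.9]
gripper_width: 0.0084
finger_force: 26.0
```

```bash
python3 - <<'E'
from k import *
rows([(-1,p,tool()) for p in swing(-np.arange(1,8)*.1,off=.0125)])
E
```

```text
lid angle now 1.150421665825481 radius 0.1274417026542105
[-1, -0.0, -0.013, 0.002, 0.002, 0.001, -0.001],
[-1, -0.0, -0.025, 0.005, 0.002, 0.001, -0.001],
[-1, -0.0, -0.037, 0.01, 0.002, 0.001, -0.001],
[-1, -0.0, -0.048, 0.016, 0.002, 0.001, -0.001],
[-1, -0.0, -0.059, 0.022, 0.002, 0.001, -0.001],
[-1, -0.0, -0.069, 0.03, 0.002, 0.001, -0.001],
[-1, -0.0, -0.078, 0.039, 0.002, 0.001, -0.001],
```

{"api": "move_arm", "payload": {"targets": [[-1,0,-0.013,0.002,0,0,0],[-1,0,-0.025,0.005,0,0,0],[-1,0,-0.037,0.01,0,0,0],[-1,0,-0.048,0.016,0,0,0],[-1,0,-0.059,0.022,0,0,0],[-1,0,-0.069,0.03,0,0,0]]}}

```text
time: 24.42
tool_pos: [0.4394, -0.249, 0.147]
tool_rot: [3.14, 0.0, 1.608]
contact_force: [0.2, -0.2, -0.5]
gripper_width: 0.0086
finger_force: 25.5
```

```bash
python3 - <<'E'
from k import *
rows([(-1,p,tool()) for p in swing(-np.arange(1,8)*.1,off=.0125)])
E
```

```text
lid angle now 0.5467855702791469 radius 0.12676101868427359
[-1, -0.0, -0.009, 0.009, 0.002, 0.0, -0.0],
[-1, -0.0, -0.017, 0.018, 0.002, 0.0, -0.0],
[-1, -0.0, -0.025, 0.029, 0.002, 0.0, -0.0],
[-1, -0.0, -0.031, 0.04, 0.002, 0.0, -0.0],
[-1, -0.0, -0.036, 0.052, 0.002, 0.0, -0.0],
[-1, -0.0, -0.039, 0.064, 0.002, 0.0, -0.0],
[-1, 0.0, -0.042, 0.076, 0.002, 0.0, -0.0],
```

{"api": "move_arm", "payload": {"targets": [[-1,0,-0.009,0.009,0,0,0],[-1,0,-0.017,0.018,0,0,0],[-1,0,-0.025,0.029,0,0,0],[-1,0,-0.029,0.036,0,0,0],[-1,0,-0.032,0.043,0,0,0],[-1,0,-0.0345,0.049,0,0,0],[-1,0,-0.036,0.053,0,0,0],[-1,0,-0.037,0.056,0,0,0],[-1,0,-0.037,0.057,0,0,0],[-1,0,-0.037,0.057,0,0,0]]}}

```text
time: 25.68
tool_pos: [0.4033, -0.2504, 0.0914]
tool_rot: [3.14, 0.0, 1.609]
contact_force: [-3.3, 2.2, 8.3]
gripper_width: 0.0091
finger_force: 26.1
```

```bash
python3 - <<'E'
from k import *
swing([0],off=.0125)
for n in("scene","top"):
    t,w=look(n,n+"9");x,y,z=[w[...,i] for i in range(3)];h=cv2.cvtColor(t,cv2.COLOR_BGR2HSV)
    m=(x>.37)&(x<.53)&(y<-.15)&(y>-.34)&(z>.05)&(z<.095)&(h[...,0]>90)&(h[...,0]<125)&(h[...,1]>60)
    A=np.c_[w[m][:,:2]-[.45,-.25],np.ones(m.sum())]; c=np.linalg.lstsq(A,w[m][:,2],rcond=None)[0]; print(n,m.sum(),c)
E
```

```text
lid angle now 0.01542925322068811 radius 0.12593361081378246
scene 1159 [-0.00979445 -0.00735841  0.07211222]
top 1179 [-0.00255819 -0.00644758  0.07215394]
```

{"api": "move_arm", "payload": {"targets": [[-1,0,0,0.001,0,0,0],[-1,0,0,0.0015,0,0,0],[-0.6,0,0,0.0015,0,0,0],[-0.5,0,0,0.001,0,0,0],[-0.5,0,0,0,0,0,0],[-0.5,0,0,-0.03,0,0,0],[-0.5,0,0,-0.08,0,0,0],[-1,0,0,-0.12,0,0,0],[-1,0,0,-0.12,0,0,0]]}}

```text
time: 26.9
tool_pos: [0.4051, -0.252, 0.2145]
tool_rot: [3.134, 0.006, 1.608]
contact_force: [-0.1, -0.1, 0.3]
gripper_width: 0.0001
finger_force: 0.0
```

```bash
python3 - <<'E'
from k import *
s=r.state();print(s['time'],s['tool_pos'],s['contact_force'])
for n in("scene","top"):
  for tag in (n+"0",n+"10"):
    if tag.endswith("10"): t,w=look(n,tag)
    else: t=cv2.imread(f"pics/{n}0.png");w=cloud(n,np.load(f"pics/{n}0.npy"))
    x,y,z=[w[...,i] for i in range(3)];h=cv2.cvtColor(t,cv2.COLOR_BGR2HSV)
    m=(x>.42)&(x<.51)&(y<-.16)&(y>-.32)&(z>.05)&(z<.095)&(h[...,0]>90)&(h[...,0]<125)&(h[...,1]>60)
    A=np.c_[w[m][:,:2]-[.45,-.25],np.ones(m.sum())]; c=np.linalg.lstsq(A,w[m][:,2],rcond=None)[0]; print(tag,m.sum(),c.round(4))
    red=((h[...,0]<8)|(h[...,0]>172))&(h[...,1]>130)&(x>.4)&(x<.5)&(y>-.2)&(y<-.05)&(z>.05)
    print('clamp',red.sum(),np.percentile(w[red],[5,50,95],axis=0).round(3).tolist())
# side push path: closed fingers on the clamp's outer face
Lr=np.hypot(.065,.016)
def tip(b,l=.055,t=.016): # lever point at distance l along, t off axis towards outer face
    u=np.array([-np.cos(b),np.sin(b)]);n=np.array([np.sin(b),np.cos(b)])
    y,z=l*u+t*n; return case(0,.102+y,.064+z)
for b in(2.1,1.57,1,.5,0): print(b,tip(b).round(3))
E
```

```text
26.9 [ 0.40506424 -0.25199013  0.21452908] [-0.10744823 -0.10381342  0.33192702]
scene0 991 [-0.0033 -0.0048  0.0723]
clamp 38 [[0.436, -0.119, 0.125], [0.452, -0.113, 0.135], [0.462, -0.109, 0.138]]
scene10 998 [-0.0045 -0.0047  0.0723]
clamp 30 [[0.439, -0.124, 0.087], [0.455, -0.114, 0.134], [0.462, -0.111, 0.138]]
top0 1218 [ 0.0016 -0.0006  0.0722]
clamp 56 [[0.432, -0.132, 0.069], [0.447, -0.116, 0.134], [0.459, -0.109, 0.138]]
top10 1116 [-0.0052 -0.0026  0.0722]
clamp 262 [[0.402, -0.198, 0.13], [0.416, -0.183, 0.591], [0.453, -0.115, 0.604]]
2.1 [ 0.445 -0.103  0.103]
1.57 [ 0.446 -0.129  0.119]
1 [ 0.447 -0.161  0.119]
0.5 [ 0.448 -0.185  0.104]
0 [ 0.449 -0.2    0.08 ]
```

```bash
python3 - <<'E'
from k import *
def tip(b,l=.055,t=.016):
    y=-l*np.cos(b)+t*np.sin(b);z=l*np.sin(b)+t*np.cos(b);return case(0,.102+y+.011,.064+z)
F=tool()
rows([(-1,[.448,-.08,.215],F),(-1,[.448,-.08,.115],F),(-1,[.448,-.10,.117],F)]+[(-1,tip(b),F) for b in(1.4,1.2,1.0,.8,.6,.4,.2,0)])
E
```

```text
[-1, 0.169, 0.051, -0.004, 0.002, 0.001, -0.0],
[-1, 0.169, 0.051, 0.096, 0.002, 0.001, -0.0],
[-1, 0.149, 0.05, 0.094, 0.002, 0.001, -0.0],
[-1, 0.121, 0.047, 0.09, 0.002, 0.001, -0.0],
[-1, 0.11, 0.047, 0.089, 0.002, 0.001, -0.0],
[-1, 0.099, 0.047, 0.092, 0.002, 0.001, -0.0],
[-1, 0.088, 0.047, 0.096, 0.002, 0.001, -0.0],
[-1, 0.079, 0.047, 0.102, 0.002, 0.001, -0.0],
[-1, 0.071, 0.047, 0.11, 0.002, 0.001, -0.0],
[-1, 0.064, 0.047, 0.12, 0.002, 0.001, -0.0],
[-1, 0.06, 0.047, 0.131, 0.002, 0.001, -0.0],
```

{"api": "move_arm", "payload": {"targets": [[-1,0.06,0.02,-0.004,0,0,0],[-1,0.12,0.04,-0.004,0,0,0],[-1,0.169,0.051,-0.004,0,0,0],[-1,0.169,0.051,-0.004,0,0,0],[-1,0.169,0.051,0.05,0,0,0],[-1,0.169,0.051,0.096,0,0,0],[-1,0.169,0.051,0.096,0,0,0],[-1,0.169,0.051,0.096,0,0,0]]}}

```text
time: 28.0
tool_pos: [0.4484, -0.0805, 0.1155]
tool_rot: [3.139, 0.001, 1.607]
contact_force: [0.5, 0.0, 0.1]
gripper_width: -0.0001
finger_force: 0.0
```

```bash
python3 - <<'E'
from k import *
s=r.state();print(s['tool_pos'],s['contact_force'],s['joint_vel'].round(3))
def tip(b,l=.055,t=.016):
    y=-l*np.cos(b)+t*np.sin(b);z=l*np.sin(b)+t*np.cos(b);return case(0,.102+y+.011,.064+z)
F=tool()
rows([(-1,[.448,-.10,.117],F)]+[(-1,tip(b),F) for b in(1.4,1.2,1.0,.8,.6,.4,.2,0)])
E
```

```text
[ 0.44841822 -0.08050564  0.11553189] [0.51396536 0.03519599 0.14220916] [ 0.007 -0.027 -0.026  0.001 -0.004  0.002]
[-1, -0.019, -0.001, -0.001, 0.002, 0.001, -0.001],
[-1, -0.047, -0.004, -0.005, 0.002, 0.001, -0.001],
[-1, -0.058, -0.004, -0.005, 0.002, 0.001, -0.001],
[-1, -0.069, -0.004, -0.003, 0.002, 0.001, -0.001],
[-1, -0.08, -0.004, 0.001, 0.002, 0.001, -0.001],
[-1, -0.09, -0.004, 0.007, 0.002, 0.001, -0.001],
[-1, -0.098, -0.004, 0.015, 0.002, 0.001, -0.001],
[-1, -0.104, -0.004, 0.025, 0.002, 0.001, -0.001],
[-1, -0.108, -0.004, 0.036, 0.002, 0.001, -0.001],
```

{"api": "move_arm", "payload": {"targets": [[-1,-0.019,-0.002,-0.001,0,0,0],[-1,-0.033,-0.002,-0.003,0,0,0],[-1,-0.047,-0.002,-0.005,0,0,0],[-1,-0.058,-0.002,-0.005,0,0,0],[-1,-0.069,-0.002,-0.003,0,0,0],[-1,-0.08,-0.002,0.001,0,0,0],[-1,-0.09,-0.002,0.007,0,0,0],[-1,-0.098,-0.002,0.015,0,0,0],[-1,-0.104,-0.002,0.025,0,0,0],[-1,-0.107,-0.002,0.032,0,0,0],[-1,-0.108,-0.002,0.035,0,0,0],[-1,-0.108,-0.002,0.035,0,0,0]]}}

```text
time: 29.5
tool_pos: [0.4497, -0.1873, 0.0799]
tool_rot: [3.141, -0.0, 1.609]
contact_force: [-3.6, 1.1, 8.2]
gripper_width: -0.0004
finger_force: 4.0
```

Contact is 8 N at the expected height. I'll press slightly more, then lift away and check.

{"api": "move_arm", "payload": {"targets": [[-1,0,0,0.001,0,0,0],[-1,0,0,0.001,0,0,0],[-1,0,0,-0.02,0,0,0],[-1,0,0,-0.07,0,0,0],[-1,0.1,0,-0.13,0,0,0],[-1,0.16,0,-0.17,0,0,0],[-1,0.22,0,-0.17,0,0,0],[-1,0.25,0,-0.17,0,0,0],[-1,0.25,0,-0.17,0,0,0]]}}

```text
time: 30.62
tool_pos: [0.4396, 0.0655, 0.2499]
tool_rot: [3.139, -0.001, 1.612]
contact_force: [0.2, -0.0, 0.6]
gripper_width: 0.0001
finger_force: 0.0
```

```bash
python3 - <<'E'
from k import *
print(r.state()['contact_force'],r.state()['tool_pos'])
o=[]
for n in("scene","top"):
    t,w=look(n,n+"11");x,y,z=[w[...,i] for i in range(3)];h=cv2.cvtColor(t,cv2.COLOR_BGR2HSV)
    red=((h[...,0]<8)|(h[...,0]>172))&(h[...,1]>130)&(x>.4)&(x<.5)&(y>-.25)&(y<-.05)&(z>.05)&(z<.2)
    print(n,'clamp',red.sum(),np.percentile(w[red],[5,50,95],axis=0).round(3).tolist(),'z-slope in y',np.polyfit(w[red][:,1],w[red][:,2],1).round(3))
    m=(x>.42)&(x<.51)&(y<-.22)&(y>-.32)&(z>.05)&(z<.095)&(h[...,1]>60)
    print('lid',np.polyfit(w[m][:,0]-.45,w[m][:,2],1).round(4))
    o.append(cv2.resize(t[60:280,120:390],None,fx=1.45,fy=1.45) if n=="scene" else cv2.resize(t[100:320,130:400],None,fx=1.45,fy=1.45))
cv2.imwrite("pics/fin.png",np.hstack(o))
E
```

```text
[ 0.22861547 -0.02130896  0.57148563] [0.43957238 0.06546605 0.24991543]
scene clamp 183 [[0.437, -0.214, 0.077], [0.45, -0.182, 0.081], [0.462, -0.144, 0.085]] z-slope in y [-0.034  0.075]
lid [-0.0052  0.0725]
top clamp 206 [[0.437, -0.215, 0.077], [0.448, -0.182, 0.081], [0.46, -0.145, 0.086]] z-slope in y [-0.045  0.073]
lid [-0.0068  0.0725]
```

View pics/fin.png

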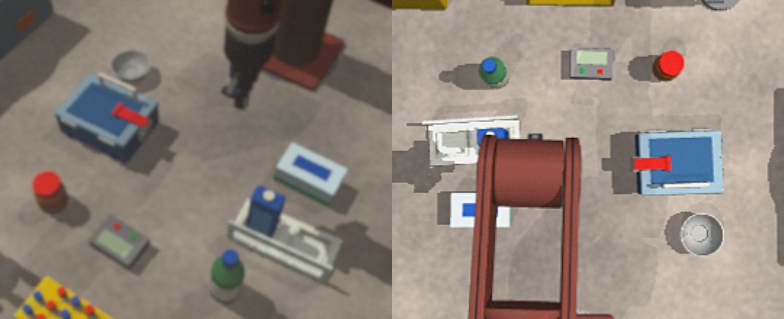

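The lid is shut and the clamp is down at scene crop (130,113), everything else in place. The clamp's tip reads about 3 mm high, so I'll press again nearer the tip to make sure it's flat.

```bash
python3 - <<'E'
from k import *
F=tool();rows([(-1,[.449,-.207,.2],F),(-1,[.449,-.207,.095],F),(-1,[.449,-.207,.079],F)])
t=cv2.imread("pics/top11.png");p,d=r.camera("top");w=cloud("top",d);h=cv2.cvtColor(t,cv2.COLOR_BGR2HSV);x,y,z=[w[...,i] for i in range(3)]
red=((h[...,0]<8)|(h[...,0]>172))&(h[...,1]>130)&(x>.4)&(x<.5)&(y>-.25)&(y<-.05)&(z>.05)&(z<.2)
q=w[red]
for a in np.arange(-.23,-.13,.01):
    k=(q[:,1]>=a)&(q[:,1]<a+.01)
    if k.any(): print(round(a,2),k.sum(),q[k,2].mean().round(4))
E
```

```text
[-1, -0.272, -0.002, 0.049, 0.002, -0.0, 0.004],
[-1, -0.272, -0.002, 0.154, 0.002, -0.0, 0.004],
[-1, -0.272, -0.002, 0.17, 0.002, -0.0, 0.004],
-0.22 31 0.0844
-0.21 25 0.0815
-0.2 31 0.0807
-0.19 22 0.0808
-0.18 27 0.0808
-0.17 23 0.0808
-0.16 24 0.0799
-0.15 23 0.0791
```

Along its length the clamp is level at 0.081 m. Only its end has a raised lip, so it is already flat and needs no second press.

```bash
python3 -c "
from workcell import r
print(r.close_job())"
```

```text
the job is handed in; nothing more can be done
None
```

The job is handed in at about 31 s: the carrier lies flat, window up, in the shut case, the red clamp is flat on the lid, and the cold pack and the other bench items were left in place.

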